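# Pull check of a sprung slide, loaded and empty

### The job

Check the spring-return slide with load and without: put every T-slot blank from the bench into the slide's pan, draw the slide out by its black post until the pointer stands at the brass mark (never noticeably past it), keep it there for two full seconds and let it go fully home with the blanks still in the pan. Then lift the pan by its bar so that it tips steeply and the blanks slide off into the grey bin, lower it flat, and repeat the pull with the empty pan: to the mark, two seconds, fully home. All blanks must end in the bin, and the brush and oiler stay undisturbed.

Things in the scene. Friction and masses are not known exactly. Their poses are not given: they have to be found in the camera images.
- blank1: milled aluminium T-slot blank, 44 mm long (its x axis), a 30 mm wide, 15 mm high foot with a 16 mm wide, 13 mm high stem centred along it (28 mm high in all), about 85 g; origin at the centre of its underside. Three to five such blanks are present, lying upright on the bench to the left and right of the rig; an absent one has no pose
- blank2: milled aluminium T-slot blank, 44 mm long (its x axis), a 30 mm wide, 15 mm high foot with a 16 mm wide, 13 mm high stem centred along it (28 mm high in all), about 85 g; origin at the centre of its underside. Three to five such blanks are present, lying upright on the bench to the left and right of the rig; an absent one has no pose
- blank3: milled aluminium T-slot blank, 44 mm long (its x axis), a 30 mm wide, 15 mm high foot with a 16 mm wide, 13 mm high stem centred along it (28 mm high in all), about 85 g; origin at the centre of its underside. Three to five such blanks are present, lying upright on the bench to the left and right of the rig; an absent one has no pose
- blank4: milled aluminium T-slot blank, 44 mm long (its x axis), a 30 mm wide, 15 mm high foot with a 16 mm wide, 13 mm high stem centred along it (28 mm high in all), about 85 g; origin at the centre of its underside. Three to five such blanks are present, lying upright on the bench to the left and right of the rig; an absent one has no pose
- blank5: milled aluminium T-slot blank, 44 mm long (its x axis), a 30 mm wide, 15 mm high foot with a 16 mm wide, 13 mm high stem centred along it (28 mm high in all), about 85 g; origin at the centre of its underside. Three to five such blanks are present, lying upright on the bench to the left and right of the rig; an absent one has no pose
- carriage (a joint): how far the sprung slide is drawn out, m: 0 fully home against its stop, up to 0.15. It moves along +y of rig. The spring pulls it home with about 3 N at home and 10 N at 0.14 m, plus about 1 N friction; let go, it runs home by itself in about a second
- pan (a joint): tip angle of the pan, rad: 0 lying flat, up to 1.1. Its hinge runs along the rig's y axis at the pan's open edge; the pan's bar side rises as the angle grows. Not held by anything: let go, it falls back flat. Blanks slide off somewhere between 0.4 and 0.8 rad, over the floor's 16 mm lip beyond the hinge
- rig: fixed white base plate of the test slide, 115 x 450 mm, 12 mm thick; its yaw gives the rig's directions: x away from the robot (pan tips this way), y the direction in which the slide is drawn. Origin on the bench, 35 mm on the -y side of the plate's middle; the plate spans rig x -70 to +45 mm
- post (a point): centre of the top of the slide's upright black post, 85 mm above the bench; the post is 26 mm (rig x) by 14 mm (rig y) and 50 mm tall, free on all sides, 59 mm clear of the pan's side wall. Moves with the slide. To grip it, close the fingers along rig y
- pointer (a point): tip of the thin dark pointer that sticks out from the foot of the post towards the scale strip (rig +x); moves with the slide, 30 mm above the bench, in line with the post's centre along y
- mark_tip (a point): nose of the brass mark clip standing on the scale strip (clip 18 x 7 x 12 mm on a strip 20 mm high). Fixed; its place along the scale differs each time, 70 to 120 mm beyond the pointer's home. The slide is at the mark when the pointer and this nose have the same y in the rig's frame (x and z differ by design)
- pan_mid (a point): middle of the pan's floor (top face), 49 mm above the bench when flat; moves and tips with the pan; axes as the rig's when flat. The floor is 110 mm (x) by 200 mm (y) inside, with 26 mm walls on the two y sides and on the -x side; the +x side is open. Five blanks fit side by side along y at 38 mm pitch, their length along x
- pan_bar (a point): middle of the pan's steel lifting bar: a horizontal round bar 12 mm thick, 90 mm long along rig y, 38 mm clear outside the pan's -x wall, 67 mm above the bench when flat. It is 158 mm from the hinge line along the pan and 22 mm above it, and swings in an arc about it. The hinge line lies 55 mm to +x of pan_mid and 4 mm below it
- bin: fixed open grey bin beyond the pan's open edge, outside 170 (x) x 260 (y) mm, 3 mm walls and floor, walls 30 mm high on the pan side, 42 mm at the sides, 75 mm at the far side; origin at the centre of its underside, axes as the rig's
- brush: bench brush lying beyond the rig, a bystander
- oiler: plastic bottle standing at the far left, 48 mm across, 120 mm tall, a bystander

How it is judged:
On the way, in this order (a step that is already met when the one before it is completed fails the run):
1. every blank that is present lies in the pan, let go, with the slide home and the pan flat (x of blank1 in the frame of pan_mid between -0.06 and 0.06 m and y of blank1 in the frame of pan_mid between -0.102 and 0.102 m and z of blank1 in the frame of pan_mid between -0.005 and 0.04 m and x of blank2 in the frame of pan_mid between -0.06 and 0.06 m and y of blank2 in the frame of pan_mid between -0.102 and 0.102 m and z of blank2 in the frame of pan_mid between -0.005 and 0.04 m and x of blank3 in the frame of pan_mid between -0.06 and 0.06 m and y of blank3 in the frame of pan_mid between -0.102 and 0.102 m and z of blank3 in the frame of pan_mid between -0.005 and 0.04 m and x of blank4 in the frame of pan_mid between -0.06 and 0.06 m and y of blank4 in the frame of pan_mid between -0.102 and 0.102 m and z of blank4 in the frame of pan_mid between -0.005 and 0.04 m and x of blank5 in the frame of pan_mid between -0.06 and 0.06 m and y of blank5 in the frame of pan_mid between -0.102 and 0.102 m and z of blank5 in the frame of pan_mid between -0.005 and 0.04 m and value of joint carriage below 0.005 m and value of joint pan below 0.05 rad and contact force between the fingers and blank1 below 0.1 N and contact force between the fingers and blank2 below 0.1 N and contact force between the fingers and blank3 below 0.1 N and contact force between the fingers and blank4 below 0.1 N and contact force between the fingers and blank5 below 0.1 N), for 0.3 s.
2. the slide is drawn out with its pointer within 5 mm of the mark for one second, the blanks in the pan (x of blank1 in the frame of pan_mid between -0.06 and 0.06 m and y of blank1 in the frame of pan_mid between -0.102 and 0.102 m and z of blank1 in the frame of pan_mid between -0.005 and 0.04 m and x of blank2 in the frame of pan_mid between -0.06 and 0.06 m and y of blank2 in the frame of pan_mid between -0.102 and 0.102 m and z of blank2 in the frame of pan_mid between -0.005 and 0.04 m and x of blank3 in the frame of pan_mid between -0.06 and 0.06 m and y of blank3 in the frame of pan_mid between -0.102 and 0.102 m and z of blank3 in the frame of pan_mid between -0.005 and 0.04 m and x of blank4 in the frame of pan_mid between -0.06 and 0.06 m and y of blank4 in the frame of pan_mid between -0.102 and 0.102 m and z of blank4 in the frame of pan_mid between -0.005 and 0.04 m and x of blank5 in the frame of pan_mid between -0.06 and 0.06 m and y of blank5 in the frame of pan_mid between -0.102 and 0.102 m and z of blank5 in the frame of pan_mid between -0.005 and 0.04 m and y of pointer in the frame of mark_tip between -0.005 and 0.005 m), for 1 s.
3. the slide is fully home again (within 5 mm), the blanks still in the pan (x of blank1 in the frame of pan_mid between -0.06 and 0.06 m and y of blank1 in the frame of pan_mid between -0.102 and 0.102 m and z of blank1 in the frame of pan_mid between -0.005 and 0.04 m and x of blank2 in the frame of pan_mid between -0.06 and 0.06 m and y of blank2 in the frame of pan_mid between -0.102 and 0.102 m and z of blank2 in the frame of pan_mid between -0.005 and 0.04 m and x of blank3 in the frame of pan_mid between -0.06 and 0.06 m and y of blank3 in the frame of pan_mid between -0.102 and 0.102 m and z of blank3 in the frame of pan_mid between -0.005 and 0.04 m and x of blank4 in the frame of pan_mid between -0.06 and 0.06 m and y of blank4 in the frame of pan_mid between -0.102 and 0.102 m and z of blank4 in the frame of pan_mid between -0.005 and 0.04 m and x of blank5 in the frame of pan_mid between -0.06 and 0.06 m and y of blank5 in the frame of pan_mid between -0.102 and 0.102 m and z of blank5 in the frame of pan_mid between -0.005 and 0.04 m and value of joint carriage below 0.005 m), for 0.2 s.
4. the pan is tipped up by at least 0.4 rad with the slide at home (value of joint pan above 0.4 rad and value of joint carriage below 0.01 m), for 0.1 s.
5. with all blanks in the bin and the pan flat, the slide is drawn out again with its pointer within 5 mm of the mark for one second (x of blank1 in the frame of bin between -0.088 and 0.088 m and y of blank1 in the frame of bin between -0.133 and 0.133 m and z of blank1 in the frame of bin between -0.003 and 0.062 m and x of blank2 in the frame of bin between -0.088 and 0.088 m and y of blank2 in the frame of bin between -0.133 and 0.133 m and z of blank2 in the frame of bin between -0.003 and 0.062 m and x of blank3 in the frame of bin between -0.088 and 0.088 m and y of blank3 in the frame of bin between -0.133 and 0.133 m and z of blank3 in the frame of bin between -0.003 and 0.062 m and x of blank4 in the frame of bin between -0.088 and 0.088 m and y of blank4 in the frame of bin between -0.133 and 0.133 m and z of blank4 in the frame of bin between -0.003 and 0.062 m and x of blank5 in the frame of bin between -0.088 and 0.088 m and y of blank5 in the frame of bin between -0.133 and 0.133 m and z of blank5 in the frame of bin between -0.003 and 0.062 m and value of joint pan below 0.05 rad and y of pointer in the frame of mark_tip between -0.005 and 0.005 m), for 1 s.
At the end, for the whole second after the job is handed in: every blank present lies at rest inside the bin (its origin within the bin's walls and under 62 mm above the bench), the slide is home within 5 mm and the pan is flat within 0.05 rad (x of blank1 in the frame of bin between -0.088 and 0.088 m and y of blank1 in the frame of bin between -0.133 and 0.133 m and z of blank1 in the frame of bin between -0.003 and 0.062 m and x of blank2 in the frame of bin between -0.088 and 0.088 m and y of blank2 in the frame of bin between -0.133 and 0.133 m and z of blank2 in the frame of bin between -0.003 and 0.062 m and x of blank3 in the frame of bin between -0.088 and 0.088 m and y of blank3 in the frame of bin between -0.133 and 0.133 m and z of blank3 in the frame of bin between -0.003 and 0.062 m and x of blank4 in the frame of bin between -0.088 and 0.088 m and y of blank4 in the frame of bin between -0.133 and 0.133 m and z of blank4 in the frame of bin between -0.003 and 0.062 m and x of blank5 in the frame of bin between -0.088 and 0.088 m and y of blank5 in the frame of bin between -0.133 and 0.133 m and z of blank5 in the frame of bin between -0.003 and 0.062 m and linear speed of each of blank1, blank2, blank3, blank4, blank5 below 0.03 m/s and value of joint carriage below 0.005 m and value of joint pan below 0.05 rad); the robot touches nothing.
It fails at once if the slide is pulled more than 15 mm past the mark (y of pointer in the frame of mark_tip above 0.015 m).
It fails at once if the brush or oiler is moved more than 30 mm or the oiler is knocked over (distance of any of brush, oiler from where it was at the start of the episode above 0.03 m or angle between oiler's own z axis and vertical above 0.5 rad).
Of blank1, blank2, blank3, blank4, blank5 only 3 to 5 are there at a start; the rules pass over those that are not, and their reading is None.
At some moment in a run one of blank1, blank2, blank3, blank4, blank5 may be knocked a few centimetres aside while the robot is not near it.
Once in a run the grip may slacken for a moment while it holds something.
It also fails if it takes over 210 s, if anything falls off the work surface, if the arm or the gripper's body presses on something with over 40 N, if the wrist force passes 120 N, or if a joint passes its speed limit or range.

### The arm

A 7-joint arm with a two-finger parallel gripper is mounted at the origin on the work surface. World frame = base frame: x ahead of the robot, y to its left, z up, the work surface at z = 0. Lengths are in m, angles in rad, forces in N, time in s.
With the tool pointing down it reaches from about 0.4 to 0.85 m from the base axis. Payload 4.5 kg.
Tool frame: the origin (TCP) lies midway between the tips of the shut fingers; the grasp point (between the pads) lies r.grip_point_offset behind it (r.grip_point_offset is the distance from the TCP to the grasp point, in m); z points along the fingers, y is the line along which they close (so a half turn about z gives the same grasp; the last joint's range is limited). The gripper opens to 88 mm and grips with 3 to 60 N. Pads are 18 mm wide; open, the fingers measure 123 mm over their backs; the gripper's body (75 mm by 187 mm) begins 45 mm behind the grasp point.
Start: joints at [0.034, 0.689, -0.195, 1.565, 0.157, 0.902, -0.215], TCP at [0.625, 0, 0.211] pointing down, gripper open.
Joint ranges: [-3.01, 3.01], [-0.46, 2.08], [-1.47, 1.51], [0.13, 2.56], [-1, 4.14], [0.04, 2.09], [-2.66, 2.66]. Speed limits (rad/s): [2.57, 2.57, 3.14, 3.14, 3.14, 3.14, 3.14].

### API

Orientations are given as a unit quaternion [x, y, z, w].
In Python, from plant import r gives the robot as it stands.
- The arm moves only by the shell command python3 -m jog 'ROWS' [FORCE]. ROWS is JSON, a list of rows, each an object of numbers: "wx", "wy", "wz": the turn, a rotation vector about the world's x, y, z as a fraction of full scale; "dx", "dy", "dz": the shift along the world's x, y, z as a fraction of full scale; "hand": the closure, from 0 (fully open) to 1 (shut). In form: [{"wx": .., "wy": .., "wz": .., "dx": .., "dy": .., "dz": .., "hand": ..}, ...]. A call has 1 to 5 rows; each row shifts and turns the commanded pose from where the row before left it; what a row does not reach is not made up. Full scale, the value 1, is 0.25 m for a shift and 2 rad for a turn. A row lasts 1/12 s, in which the tool goes at most 41.7 mm and 7.16 degrees, less where a joint would pass 70% of its speed; a pose out of reach is approached as far as the arm can. A call with a number of a shift or a turn outside -1 to 1 is refused whole. A call with a gripper value outside its range is refused whole. The fingers move at their own pace and stop on an object; FORCE is the grip in N (left out, the last holds). Time passes only in rows, so rows that do not move let the fingers close. It gives the time, the measured TCP pose, the force, the opening and the grip force at its end, in the units of the state.
- r.get_state(): the state, without advancing time (a new reading comes with each control period).
- r.snapshot(name): name is "scene" or "side" or "wrist"; returns the picture (480x640x3 uint8, red, green, blue); there is no depth.
- r.camera_info(name): a dict with "mtx" (3x3 intrinsics, pixels), "R" (3x3) and "t" (3): a world point X has camera coordinates R X + t. Camera axes: x right, y down, z forward; pixel columns grow to the right and rows downward; lengths in m; the calibration is good to about 2 mm. A picture is of the moment at which its call begins: read the wrist's pose just before it. camera_info takes no time and is no camera call; for the wrist camera it gives the pose at the moment of the call.
- r.finish_job(): hands the job in; it is judged then, once.
Trained networks look in the newest picture that a camera, given by its name, has taken for a name from the list of things; names that differ only in an ending like _2 or _b are one class to them, and where a whole thing is asked for, a point or a joint stands for the part that bears it (a point fixed in the world has none). Each returns a list of dicts, best first, with "p" (0 to 1); they miss things now and then, are a little off and sometimes report something else, mostly with a low value. They report only what shows in the picture. A call takes as long as a camera call.
- r.search_frame(camera, query): "bbox" ([left, top, right, bottom] in pixels, round what is visible of it).
- r.masks_of(camera, query): "region" (480x640 bool, what is visible of it) and "bbox" ([left, top, right, bottom] in pixels, round what is visible of it).
The state is a dict: "clock": time; "q": joint angles; "qd": joint speeds; "joint_torque": joint torques, N m; "tool_pos": TCP position; "eef_rot": TCP orientation; "contact_force": force on the tool from outside, world axes, zero at the start; "moment": the same for the moment, N m; "opening": opening from 0.0 (shut) to 1.0 (fully open); "finger_force": force on a finger pad.
Only numpy, scipy, OpenCV 4.12 (cv2) and the standard library are available. Lean on these libraries where they do the work, as an engineer would, in place of code of your own. Each camera call takes 0.05 s, during which the arm holds its last target. There are 200 camera calls.

## Working session

There is one attempt and no reset: what is moved stays moved. The work goes in short steps, Python scripts to look and compute and a shell command to move; the robot and the scene stay as the last step left them, time stands still between calls to the robot, and variables do not carry over. Pictures are saved under pics/ and viewed, at most 14 in all, crops included, and the job is handed in when it is done.

```bash
ls; mkdir -p pics; python3 - <<'E'
from plant import r
import cv2
for n in("scene","side","wrist"):
    im=r.snapshot(n); cv2.imwrite(f"pics/{n}0.png",im[:,:,::-1])
    c=r.camera_info(n); print(n,c)
print(r.get_state(), r.grip_point_offset)
E
```

```text
pics
scene {'mtx': array([[452.39252632,   0.        , 320.75260079],
       [  0.        , 452.39252632, 241.812593  ],
       [  0.        ,   0.        ,   1.        ]]), 'R': array([[ 0.89674301,  0.44204363, -0.02119933],
       [ 0.29115281, -0.62536184, -0.72398385],
       [-0.3332897 ,  0.64305521, -0.6894911 ]]), 't': array([-0.54822381, -0.1023855 ,  1.32362866])}
side {'mtx': array([[491.83537358,   0.        , 324.29918046],
       [  0.        , 491.83537358, 240.38646813],
       [  0.        ,   0.        ,   1.        ]]), 'R': array([[-0.86233457, -0.50629409, -0.00673729],
       [-0.33288187,  0.57689976, -0.74590638],
       [ 0.38153473, -0.64097813, -0.66601673]]), 't': array([0.53173724, 0.24532691, 1.08255684])}
wrist {'mtx': array([[398.59694062,   0.        , 317.62160014],
       [  0.        , 398.59694062, 240.67888751],
       [  0.        ,   0.        ,   1.        ]]), 'R': array([[ 9.99997836e-01, -7.72101376e-04, -1.93203424e-03],
       [-1.22891332e-04, -9.48892316e-01,  3.15599995e-01],
       [-2.07696764e-03, -3.15599074e-01, -9.48890357e-01]]), 't': array([-0.62497981, -0.04300401,  0.39194741])}
{'clock': 0.15, 'q': array([ 0.03377828,  0.68978491, -0.19453421,  1.56607257,  0.15731888,
        0.9024742 , -0.21508258]), 'qd': array([-0.00030205, -0.0014621 ,  0.00040956, -0.00318356, -0.00031533,
        0.00043538,  0.00101005]), 'joint_torque': array([-1.46674727e-03, -5.27863634e+01, -1.26819178e+00, -1.53587687e+01,
       -5.24473807e-02,  3.92338901e-03,  1.12435155e-04]), 'tool_pos': array([ 6.24505092e-01, -2.37659364e-05,  2.10607137e-01]), 'eef_rot': array([ 7.07065094e-01,  7.07148144e-01, -5.12293866e-04, -4.37620058e-04]), 'contact_force': array([-0.45872746, -0.0583178 , -0.46293809]), 'moment': array([ 0.04925214, -0.0122908 ,  0.02333618]), 'finger_force': 0.0, 'opening': 0.9997398830871156} 0.0187
```

View pics/scene0.png

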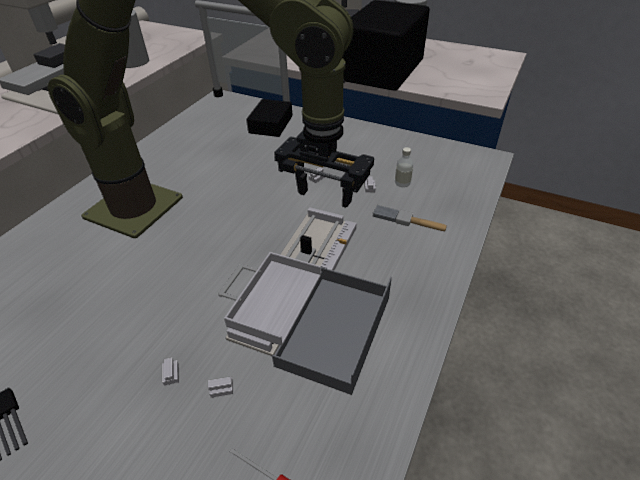

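View pics/side0.png

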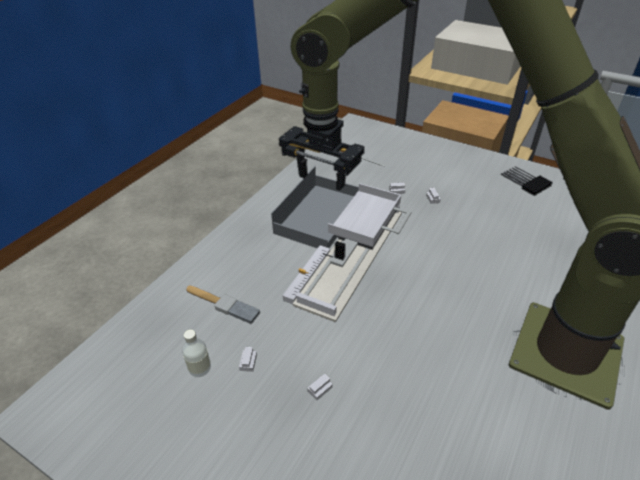

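Four blanks show: scene (170,371), (220,385), (315,173), (370,184); side (432,195), (397,188), (319,386), (248,358). The rig has its post at scene (306,244) and the mark at (343,240). Next I'll measure with masks and two-view fits.

```bash
cat > h.py <<'E'
import numpy as np, cv2
from plant import r
from scipy.optimize import minimize, least_squares
from scipy.spatial.transform import Rotation as Rot
def proj(c,X):
    P=np.atleast_2d(X)@c['R'].T+c['t']; p=P@c['mtx'].T; return p[:,:2]/p[:,2:]
def tri(obs):  # [(cam,uv),...] -> X, rms px
    A=[]
    for c,u in obs:
        M=c['mtx']@np.c_[c['R'],c['t']]; A+=[u[0]*M[2]-M[0],u[1]*M[2]-M[1]]
    X=np.linalg.svd(np.array(A))[2][-1]; X=X[:3]/X[3]
    return X, np.sqrt(np.mean([np.sum((proj(c,X)[0]-u)**2) for c,u in obs]))
def ray(c,u,z):
    d=c['R'].T@np.linalg.inv(c['mtx'])@np.array([u[0],u[1],1.]); o=-c['R'].T@c['t']
    return o+d*(z-o[2])/d[2]
def cen(m): y,x=np.nonzero(m); return np.array([x.mean(),y.mean()])
sec=[(-.015,0),(.015,0),(.015,.015),(-.015,.015),(-.008,.028),(.008,.028)]
BL=np.array([(x,y,z) for x in(-.022,.022) for y,z in sec])
def hull(c,p,z):
    R=Rot.from_euler('z',p[2]).as_matrix(); H=proj(c,BL@R.T+[p[0],p[1],z])
    m=np.zeros((480,640,),np.uint8); m=np.zeros((1920,2560),np.uint8)
    cv2.fillConvexPoly(m,cv2.convexHull((H*4+1.5).astype(np.float32)).round().astype(int),1); return m
def fitblank(views,xy,z=0.,starts=6):
    """views [(cam,mask)]; fits x,y,yaw by silhouette overlap"""
    ms=[]
    for c,m in views: ms.append((c,cv2.resize(m.astype(np.uint8),(2560,1920),interpolation=cv2.INTER_NEAREST)))
    def cost(p):
        s=0
        for c,m in ms:
            h=hull(c,p,z); s+=1-(h&m).sum()/max(1,(h|m).sum())
        return s/len(ms)
    best=None
    for a in np.arange(starts)*np.pi/starts:
        o=minimize(cost,[*xy,a],method='Nelder-Mead',options=dict(initial_simplex=[[xy[0],xy[1],a],[xy[0]+.006,xy[1],a],[xy[0],xy[1]+.006,a],[xy[0],xy[1],a+.4]],xatol=1e-4,fatol=1e-3,maxiter=90))
        if best is None or o.fun<best.fun: best=o
    return best.x,best.fun
E
cat > a.py <<'E'
from h import *
C={n:r.camera_info(n) for n in("scene","side")}
D={}
for n in C:
    r.snapshot(n)
    for q in("blank1","post","pan_bar","bin","pointer","pan_mid","rig"):
        D[n,q]=r.masks_of(n,q)
        for d in D[n,q]:
            if d['p']>.3: print(n,q,round(d['p'],2),np.round(d['bbox']),cen(d['region']).round(1),int(d['region'].sum()))
    for q in("mark_tip","post","pointer"):
        print(n,'S',q,[(round(d['p'],2),np.round(d['bbox'],1)) for d in r.search_frame(n,q)][:3])
import pickle; pickle.dump(D,open('D.pkl','wb'))
E
python3 a.py
```

```text
scene blank1 0.63 [209. 377. 232. 397.] [220.3 386.3] 413
scene blank1 0.59 [159. 360. 181. 386.] [169.8 371.4] 410
scene blank1 0.52 [308. 170. 324. 183.] [315.3 177.2] 83
scene post 0.82 [217. 238. 322. 346.] [273.2 293.6] 6020
scene pan_bar 0.57 [219. 254. 322. 346.] [270.8 296.7] 5671
scene bin 0.93 [273. 266. 394. 399.] [334.  330.1] 8941
scene bin 0.47 [218. 254. 321. 344.] [271.  296.8] 5570
scene pointer 0.64 [217. 234. 319. 345.] [273.1 294. ] 5861
scene pan_mid 0.94 [220. 251. 318. 346.] [270.9 296.9] 5528
scene rig 0.76 [217. 210. 358. 353.] [284.3 282. ] 9315
scene rig 0.51 [395. 147. 410. 188.] [404.1 168.2] 503
scene S mark_tip [(0.48, array([219.5, 209.7, 355.7, 350.3])), (0.41, array([337.3, 240.3, 343.1, 242.6]))]
scene S post [(0.89, array([218.5, 237.2, 318.9, 345.1]))]
scene S pointer [(0.55, array([220.7, 233.3, 322.7, 345.3]))]
side blank1 0.89 [243. 346. 255. 373.] [247.9 359.6] 315
side blank1 0.75 [305. 373. 333. 401.] [320.3 386.8] 398
side blank1 0.49 [430. 191. 437. 206.] [432.9 196.2] 143
side blank1 0.49 [393. 183. 406. 194.] [397.5 187.8] 147
side post 0.65 [324. 185. 410. 267.] [364.3 221.8] 3530
side bin 0.61 [269. 164. 358. 247.] [311.6 210.3] 4092
side pointer 0.86 [322. 185. 411. 269.] [364.7 221.2] 3445
side pan_mid 0.73 [279. 185. 412. 322.] [347.1 253. ] 7813
side pan_mid 0.6 [328. 186. 411. 247.] [368.1 215. ] 2787
side rig 0.96 [281. 187. 409. 324.] [346.6 253.2] 7624
side rig 0.74 [430. 188. 441. 205.] [433.1 196. ] 159
side S mark_tip [(0.58, array([320.1, 182.4, 406.9, 267.4]))]
side S post [(0.68, array([323.1, 181.6, 409.5, 263.3]))]
side S pointer [(0.59, array([320.1, 181.6, 411.6, 268. ]))]
```

View pics/wrist0.png

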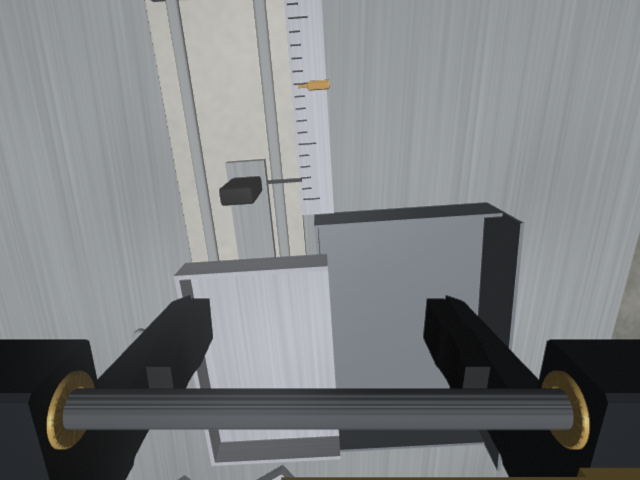

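Wrist view: post near (240,190), pointer tip about (302,180), brass nose about (297,86), pan side wall along row ~265. A zoomed composite will give exact pixels.

```bash
python3 - <<'E'
import cv2,numpy as np
w,s,d=[cv2.imread(f"pics/{n}0.png") for n in("wrist","scene","side")]
Z=lambda im,x,y,W,H,k:cv2.resize(im[y:y+H,x:x+W],None,fx=k,fy=k,interpolation=cv2.INTER_CUBIC)
a=Z(w,170,60,200,150,4)          # 800x600
b=Z(s,215,205,150,150,4)
c=Z(d,270,180,150,150,4)
cv2.imwrite('pics/z1.png',a)
o=np.zeros((600,800,3),np.uint8); o[:400,:400]=cv2.resize(b,(400,400)); o[:400,400:]=cv2.resize(c,(400,400))
cv2.imwrite('pics/z2.png',o[:400])
E
```

```text
(no output)
```

View pics/z1.png

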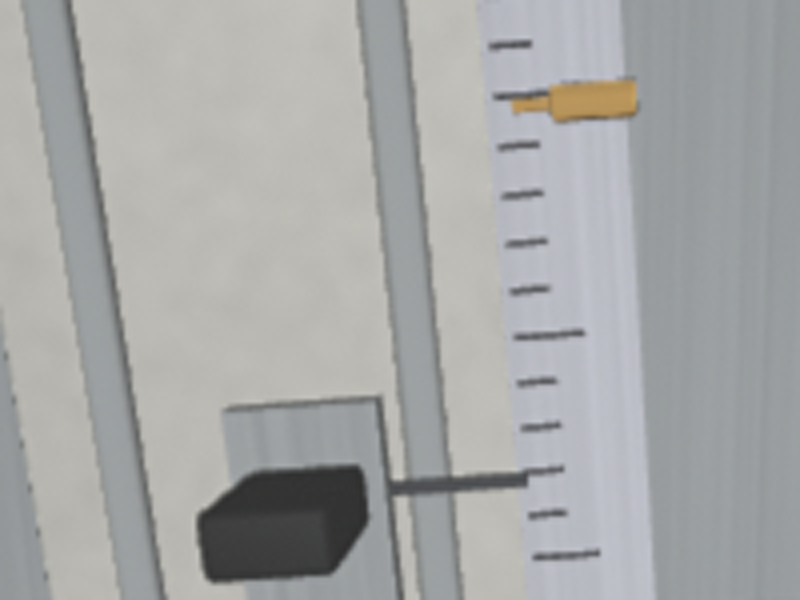

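View pics/z2.png

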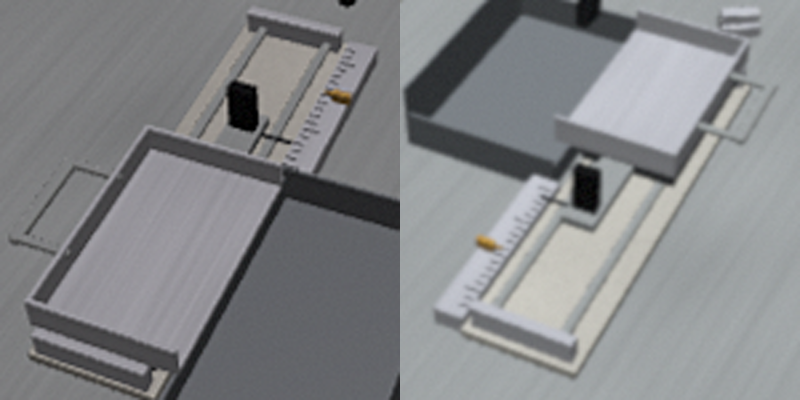

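```bash
cat > b.py <<'E'
from h import *
import pickle
S,D,W=[r.camera_info(n) for n in("scene","side","wrist")]
print('wrist pos',-W['R'].T@W['t'])
w=lambda u,v:np.array([170+(u+.5)/4-.5,60+(v+.5)/4-.5])
s=lambda u,v:np.array([215+u/2.667-.3,205+v/2.667-.3]); d=lambda u,v:np.array([270+(u-400)/2.667-.3,180+v/2.667-.3])
for n,o in dict(pointer=[(W,w(527,480)),(S,s(292,143)),(D,d(543,197))],mark=[(W,w(512,107)),(S,s(325,93)),(D,d(502,247))],
  post=[(W,w(268,545)),(S,s(242,86)),(D,d(587,168))],barA=[(S,s(11,240)),(D,d(775,87))],barB=[(S,s(76,167)),(D,d(741,138))],
  plateNEcorner=[(S,s(375,50)),(D,d(437,315))]).items():
    X,e=tri(o); print(n,X.round(4),round(e,2), [ray(c,u,z).round(4) for c,u in o[:1] for z in [dict(pointer=.03,mark=.03,post=.085).get(n,.067)]])
# yaw: strip right edge, tick ends etc. on wrist at z=.02
for a,b,z in [((482,0),(525,590),.02),((622,0),(655,600),.02),((490,46),(532,44),.02),((514,337),(585,332),.02),((392,488),(527,480),.03)]:
    A,B=ray(W,w(*a),z),ray(W,w(*b),z); v=B-A; print('dir',np.degrees(np.arctan2(v[1],v[0])).round(2),A.round(4),B.round(4))
P=pickle.load(open('D.pkl','rb'))
sc=[x for x in P['scene','blank1'] if x['p']>.3]; sd=[x for x in P['side','blank1'] if x['p']>.3]
for y in sd:
    x0=ray(D,cen(y['region']),.012); V=[(D,y['region'])]
    for x in sc:
        if np.linalg.norm(ray(S,cen(x['region']),.012)-x0)<.03 and x['region'].sum()>200:
            V.append((S,x['region'])); print('tri',tri([(D,cen(y['region'])),(S,cen(x['region']))]))
    print(len(V),fitblank(V,x0[:2]))
E
python3 b.py
```

```text
wrist pos [0.62606724 0.08245119 0.38492195]
pointer [0.6094 0.0215 0.028 ] 1.35 [array([0.6113, 0.0219, 0.03  ])]
mark [0.608  0.0986 0.0262] 1.22 [array([0.6093, 0.0996, 0.03  ])]
post [0.5623 0.0183 0.0844] 1.29 [array([0.5639, 0.0189, 0.085 ])]
barA [ 0.4648 -0.207   0.0644] 0.36 [array([ 0.4674, -0.2083,  0.067 ])]
barB [ 0.4644 -0.1151  0.0634] 1.46 [array([ 0.4705, -0.1165,  0.067 ])]
plateNEcorner [0.6209 0.1899 0.0128] 0.62 [array([0.6449, 0.1335, 0.067 ])]
dir -86.74 [0.6029 0.1211 0.02  ] [ 0.6101 -0.0057  0.02  ]
dir -86.27 [0.6322 0.121  0.02  ] [ 0.6406 -0.0081  0.02  ]
dir 2.47 [0.6044 0.1122 0.02  ] [0.6132 0.1126 0.02  ]
dir 3.88 [0.6085 0.0522 0.02  ] [0.6243 0.0533 0.02  ]
dir 3.36 [0.5811 0.0201 0.03  ] [0.6113 0.0219 0.03  ]
1 (array([0.58845518, 0.37444712, 2.01710781]), np.float64(0.1438775510204081))
1 (array([0.42053198, 0.35168774, 1.26611107]), np.float64(0.06170435824472065))
tri (array([ 0.45794389, -0.38212073,  0.00912607]), np.float64(0.028585241211675216))
2 (array([ 0.45863024, -0.38291519,  2.24875371]), np.float64(0.1407665007750673))
tri (array([ 0.56934251, -0.36568786,  0.01049467]), np.float64(0.6470008739861298))
2 (array([ 0.57020919, -0.36367541,  0.64204864]), np.float64(0.14594672665405073))
```

```bash
R='{"dx":-0.056,"dy":0.142,"hand":0}'; python3 -m jog '[{"dx":-0.056,"dy":0.142,"hand":0},{"dx":-0.056,"dy":0.142,"hand":0},{"dx":-0.056,"dy":0.142,"hand":0},{"dx":-0.056,"dy":0.142,"hand":0},{"dx":-0.056,"dy":0.142,"hand":0}]' 40; python3 -m jog '[{"dx":-0.056,"dy":0.142,"hand":0},{"dx":-0.056,"dy":0.142,"hand":0},{"dx":-0.056,"dy":0.142,"hand":0},{"dx":-0.056,"dy":0.142,"hand":0},{"hand":0}]'; python3 -m jog '[{"hand":0},{"hand":0}]'
cat > w.py <<'E'
import sys
from h import *
def look(tag, need=2):
    W=r.camera_info("wrist"); im=r.snapshot("wrist"); cv2.imwrite(f'pics/{tag}.png',im[:,:,::-1])
    res=[]
    for x in r.masks_of("wrist","blank1"):
        m=x['region']
        if x['p']<.3 or m.sum()<150: continue
        x0=ray(W,cen(m),.012); p,e=fitblank([(W,m)],x0[:2])
        a=(np.degrees(p[2])+90)%180-90
        res.append((p,e)); print('blank p=%.2f x=%.4f y=%.4f yaw=%.1f cost=%.3f px=%s'%(x['p'],p[0],p[1],a,e,cen(m).round()))
    return res
if __name__=='__main__':
    s=r.get_state(); print(s['clock'],s['tool_pos'].round(4),np.degrees(Rot.from_quat(s['eef_rot']).as_euler('ZYX')).round(2))
    look(sys.argv[1])
E
python3 w.py wl; python3 - <<'E'
from h import *
for n in("scene","side"):
    c=r.camera_info(n); r.snapshot(n)
    for q in("oiler","brush"):
        for x in r.masks_of(n,q):
            if x['p']>.4: b=x['bbox']; print(n,q,b,round(x['p'],2),ray(c,cen(x['region']),.06 if q=='oiler' else .01).round(3))
E
```

```text
1.25 [6.250e-01 1.000e-04 2.112e-01] [ 90.  -0. 180.]
blank p=0.75 x=0.5707 y=-0.3642 yaw=36.8 cost=0.169 px=[275. 473.]
scene oiler [218.9, 250.5, 322.7, 346.1] 0.67 [ 0.571 -0.16   0.06 ]
scene brush [371.6, 205.0, 447.8, 232.5] 0.87 [0.732 0.274 0.01 ]
side oiler [185.7, 331.2, 214.2, 375.2] 0.77 [0.664 0.442 0.06 ]
side brush [188.4, 288.1, 260.4, 321.2] 0.79 [0.724 0.273 0.01 ]invalid input
invalid input
invalid input
```

View pics/wl.png

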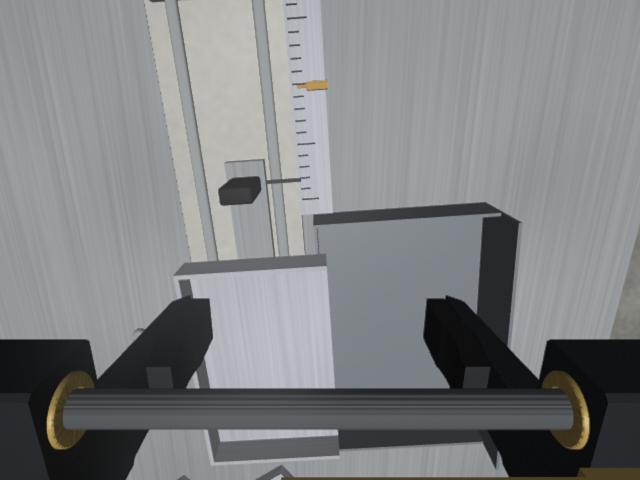

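The picture shows the start view again: the rows were refused. Presumably every key is needed.

```bash
python3 -m jog '[{"wx":0,"wy":0,"wz":0,"dx":-0.056,"dy":0.142,"dz":0,"hand":0},{"wx":0,"wy":0,"wz":0,"dx":-0.056,"dy":0.142,"dz":0,"hand":0},{"wx":0,"wy":0,"wz":0,"dx":-0.056,"dy":0.142,"dz":0,"hand":0},{"wx":0,"wy":0,"wz":0,"dx":-0.056,"dy":0.142,"dz":0,"hand":0},{"wx":0,"wy":0,"wz":0,"dx":-0.056,"dy":0.142,"dz":0,"hand":0}]' 40; python3 -m jog '[{"wx":0,"wy":0,"wz":0,"dx":-0.056,"dy":0.142,"dz":0,"hand":0},{"wx":0,"wy":0,"wz":0,"dx":-0.056,"dy":0.142,"dz":0,"hand":0},{"wx":0,"wy":0,"wz":0,"dx":-0.056,"dy":0.142,"dz":0,"hand":0},{"wx":0,"wy":0,"wz":0,"dx":-0.056,"dy":0.142,"dz":0,"hand":0},{"wx":0,"wy":0,"wz":0,"dx":0,"dy":0,"dz":0,"hand":0}]'; python3 -m jog '[{"wx":0,"wy":0,"wz":0,"dx":0,"dy":0,"dz":0,"hand":0},{"wx":0,"wy":0,"wz":0,"dx":0,"dy":0,"dz":0,"hand":0}]'
python3 w.py wl
```

```text
clock: 2.07
tool_pos: [0.5543, 0.179, 0.2114]
eef_rot: [0.707, 0.707, 0.0, 0.0]
contact_force: [-0.1, 1.1, 0.5]
opening: 1.001
finger_force: 0.0
clock: 2.48
tool_pos: [0.4936, 0.3306, 0.2116]
eef_rot: [0.702, 0.712, 0.002, -0.004]
contact_force: [-0.8, 1.1, -0.2]
opening: 1.005
finger_force: 0.0
clock: 2.65
tool_pos: [0.4993, 0.3188, 0.2112]
eef_rot: [0.707, 0.707, -0.0, 0.001]
contact_force: [0.5, -0.1, 0.1]
opening: 0.999
finger_force: 0.0
2.65 [0.4993 0.3188 0.2112] [9.0000e+01 7.0000e-02 1.7998e+02]
blank p=0.77 x=0.5910 y=0.3741 yaw=-63.4 cost=0.037 px=[417. 140.]
blank p=0.71 x=0.4236 y=0.3524 yaw=74.0 cost=0.039 px=[235. 164.]
```

```bash
python3 -m jog '[{"wx":0,"wy":0,"wz":-0.0553,"dx":0.0367,"dy":0.0221,"dz":-0.05,"hand":0},{"wx":0,"wy":0,"wz":-0.0553,"dx":0.0367,"dy":0.0221,"dz":-0.05,"hand":0},{"wx":0,"wy":0,"wz":-0.0553,"dx":0.0367,"dy":0.0221,"dz":-0.05,"hand":0},{"wx":0,"wy":0,"wz":-0.0553,"dx":0.0367,"dy":0.0221,"dz":-0.05,"hand":0},{"wx":0,"wy":0,"wz":-0.0553,"dx":0.0367,"dy":0.0221,"dz":-0.05,"hand":0}]' >/dev/null; python3 -m jog '[{"wx":0,"wy":0,"wz":-0.0553,"dx":0.0367,"dy":0.0221,"dz":-0.05,"hand":0},{"wx":0,"wy":0,"wz":-0.0553,"dx":0.0367,"dy":0.0221,"dz":-0.05,"hand":0},{"wx":0,"wy":0,"wz":-0.0553,"dx":0.0367,"dy":0.0221,"dz":-0.05,"hand":0},{"wx":0,"wy":0,"wz":-0.0553,"dx":0.0367,"dy":0.0221,"dz":-0.05,"hand":0},{"wx":0,"wy":0,"wz":-0.0553,"dx":0.0367,"dy":0.0221,"dz":-0.05,"hand":0}]'; python3 -m jog '[{"wx":0,"wy":0,"wz":0,"dx":0,"dy":0,"dz":0,"hand":0},{"wx":0,"wy":0,"wz":0,"dx":0,"dy":0,"dz":0,"hand":0}]'; python3 w.py g1
```

```text
clock: 3.58
tool_pos: [0.5924, 0.3729, 0.0856]
eef_rot: [0.974, 0.226, 0.0, 0.0]
contact_force: [-0.1, 0.1, 0.1]
opening: 1.0
finger_force: 0.0
clock: 3.75
tool_pos: [0.5911, 0.3728, 0.0855]
eef_rot: [0.973, 0.231, -0.001, 0.001]
contact_force: [0.4, -0.1, 1.4]
opening: 0.999
finger_force: 0.0
3.75 [0.5911 0.3728 0.0855] [2.6660e+01 1.0000e-01 1.7992e+02]
blank p=0.98 x=0.4177 y=0.3503 yaw=85.7 cost=0.427 px=[247. 445.]
blank p=0.75 x=0.5914 y=0.3738 yaw=-63.9 cost=0.055 px=[316. 239.]
```

```bash
python3 -m jog '[{"wx":0,"wy":0,"wz":0,"dx":0,"dy":0,"dz":-0.1,"hand":0},{"wx":0,"wy":0,"wz":0,"dx":0,"dy":0,"dz":-0.1,"hand":0},{"wx":0,"wy":0,"wz":0,"dx":0,"dy":0,"dz":-0.08,"hand":0},{"wx":0,"wy":0,"wz":0,"dx":0,"dy":0,"dz":-0.042,"hand":0},{"wx":0,"wy":0,"wz":0,"dx":0,"dy":0,"dz":0,"hand":0}]' 40;  python3 -m jog '[{"wx":0,"wy":0,"wz":0,"dx":0,"dy":0,"dz":0,"hand":1},{"wx":0,"wy":0,"wz":0,"dx":0,"dy":0,"dz":0,"hand":1},{"wx":0,"wy":0,"wz":0,"dx":0,"dy":0,"dz":0,"hand":1},{"wx":0,"wy":0,"wz":0,"dx":0,"dy":0,"dz":0,"hand":1},{"wx":0,"wy":0,"wz":0,"dx":0,"dy":0,"dz":0,"hand":1}]' 40; python3 -m jog '[{"wx":0,"wy":0,"wz":0,"dx":0,"dy":0,"dz":0,"hand":1},{"wx":0,"wy":0,"wz":0,"dx":0,"dy":0,"dz":0.12,"hand":1},{"wx":0,"wy":0,"wz":0,"dx":0,"dy":0,"dz":0.15,"hand":1},{"wx":0,"wy":0,"wz":0,"dx":0,"dy":0,"dz":0.15,"hand":1},{"wx":0,"wy":0,"wz":0,"dx":0,"dy":0,"dz":0.15,"hand":1}]'
```

```text
clock: 4.27
tool_pos: [0.5892, 0.3735, 0.0041]
eef_rot: [0.973, 0.231, -0.002, 0.001]
contact_force: [-0.1, -0.1, -0.1]
opening: 1.007
finger_force: 0.0
clock: 4.68
tool_pos: [0.5913, 0.3751, 0.0068]
eef_rot: [0.973, 0.23, 0.001, -0.0]
contact_force: [0.1, 0.4, -0.2]
opening: 0.646
finger_force: 0.0
clock: 5.1
tool_pos: [0.5905, 0.3746, 0.1498]
eef_rot: [0.973, 0.23, -0.0, 0.0]
contact_force: [0.2, 0.9, 0.1]
opening: 0.267
finger_force: 0.0
```

Lifted before the fingers had closed; reopen and check the blank.

```bash
python3 -m jog '[{"wx":0,"wy":0,"wz":0,"dx":0,"dy":0,"dz":0,"hand":0},{"wx":0,"wy":0,"wz":0,"dx":0,"dy":0,"dz":0,"hand":0},{"wx":0,"wy":0,"wz":0,"dx":0,"dy":0,"dz":0,"hand":0},{"wx":0,"wy":0,"wz":0,"dx":0,"dy":0,"dz":0,"hand":0},{"wx":0,"wy":0,"wz":0,"dx":0,"dy":0,"dz":0,"hand":0}]'>/dev/null; python3 -m jog '[{"wx":0,"wy":0,"wz":0,"dx":0,"dy":0,"dz":-0.1,"hand":0},{"wx":0,"wy":0,"wz":0,"dx":0,"dy":0,"dz":-0.1,"hand":0},{"wx":0,"wy":0,"wz":0,"dx":0,"dy":0,"dz":-0.05,"hand":0},{"wx":0,"wy":0,"wz":0,"dx":0,"dy":0,"dz":0,"hand":0},{"wx":0,"wy":0,"wz":0,"dx":0,"dy":0,"dz":0,"hand":0}]'; python3 w.py g2
```

```text
clock: 5.93
tool_pos: [0.5902, 0.3743, 0.0847]
eef_rot: [0.973, 0.23, -0.001, 0.001]
contact_force: [-0.7, 0.6, 0.7]
opening: 0.986
finger_force: 0.0
5.9333 [0.5902 0.3743 0.0847] [2.6630e+01 1.3000e-01 1.7997e+02]
blank p=0.91 x=0.4192 y=0.3506 yaw=86.2 cost=0.416 px=[250. 446.]
blank p=0.60 x=0.5917 y=0.3739 yaw=-64.1 cost=0.045 px=[319. 239.]
blank p=0.52 x=0.6818 y=0.4522 yaw=-38.9 cost=0.509 px=[272.  58.]
```

```bash
python3 -m jog '[{"wx":0,"wy":0,"wz":0,"dx":0,"dy":0,"dz":-0.1,"hand":0},{"wx":0,"wy":0,"wz":0,"dx":0,"dy":0,"dz":-0.1,"hand":0},{"wx":0,"wy":0,"wz":0,"dx":0,"dy":0,"dz":-0.08,"hand":0},{"wx":0,"wy":0,"wz":0,"dx":0,"dy":0,"dz":-0.039,"hand":0},{"wx":0,"wy":0,"wz":0,"dx":0,"dy":0,"dz":0,"hand":1}]' 40 >/dev/null;  python3 -m jog '[{"wx":0,"wy":0,"wz":0,"dx":0,"dy":0,"dz":0,"hand":1},{"wx":0,"wy":0,"wz":0,"dx":0,"dy":0,"dz":0,"hand":1},{"wx":0,"wy":0,"wz":0,"dx":0,"dy":0,"dz":0,"hand":1},{"wx":0,"wy":0,"wz":0,"dx":0,"dy":0,"dz":0,"hand":1},{"wx":0,"wy":0,"wz":0,"dx":0,"dy":0,"dz":0,"hand":1}]' ; python3 -m jog '[{"wx":0,"wy":0,"wz":0,"dx":0,"dy":0,"dz":0,"hand":1},{"wx":0,"wy":0,"wz":0,"dx":0,"dy":0,"dz":0,"hand":1},{"wx":0,"wy":0,"wz":0,"dx":0,"dy":0,"dz":0,"hand":1},{"wx":0,"wy":0,"wz":0,"dx":0,"dy":0,"dz":0,"hand":1}]'
```

```text
clock: 6.87
tool_pos: [0.5913, 0.3751, 0.007]
eef_rot: [0.973, 0.23, 0.001, -0.0]
contact_force: [-0.4, 0.1, -1.1]
opening: 0.567
finger_force: 0.0
clock: 7.2
tool_pos: [0.5908, 0.3747, 0.006]
eef_rot: [0.973, 0.23, -0.0, 0.0]
contact_force: [-0.4, -0.0, 0.6]
opening: 0.27
finger_force: 0.0
```

```bash
python3 - <<'E'
from h import *
im=r.snapshot("wrist"); s=r.get_state(); print(s['opening'],s['finger_force'],s['tool_pos'])
d=r.snapshot("side")
o=np.hstack([im[:,:,::-1][100:480,120:520],cv2.resize(d[300:420,200:320,::-1],(380,380))]); cv2.imwrite('pics/g3.png',o)
E
```

```text
0.22489789553972153 0.0 [0.59074141 0.37476297 0.00596547]
```

View pics/g3.png

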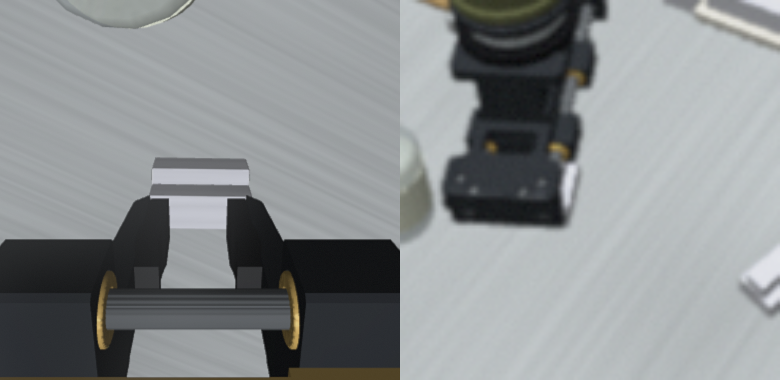

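The fingers have closed just beside the blank: it lies on the camera side (crop rows 158–228). I'll fit its position from here.

```bash
python3 - <<'E'
from h import *
import w
s=r.get_state(); print(s['tool_pos'],s['opening'])
w.look('g4')
W=r.camera_info('wrist'); print('tcp px',proj(W,s['tool_pos']), 'grasp', proj(W,s['tool_pos']+[0,0,.0187]), 'cam',-W['R'].T@W['t'])
T=Rot.from_quat(s['eef_rot']).as_matrix()
print('cam in tool',T.T@(-W['R'].T@W['t']-s['tool_pos']), (W['R']@T).round(3))
E
```

```text
[0.59074293 0.37476544 0.00593437] 0.17930646442991588
blank p=0.62 x=0.5917 y=0.3737 yaw=-63.6 cost=0.295 px=[319. 286.]
tcp px [[317.17627466 290.99278147]] grasp [[317.11195266 309.73793036]] cam [0.66538152 0.41179171 0.17960172]
cam in tool [ 0.08330342  0.00037708 -0.17367387] [[-0.001  1.     0.001]
 [-0.949 -0.001 -0.316]
 [-0.316 -0.001  0.949]]
```

```bash
python3 - <<'E'
from h import *
S=r.camera_info('scene'); s=r.get_state()
im=r.snapshot("wrist"); d=r.snapshot("scene")
u,v=proj(S,s['tool_pos'])[0].round().astype(int); print(u,v)
a=cv2.resize(im[220:420,220:420,::-1],(400,400),interpolation=cv2.INTER_CUBIC); b=cv2.resize(d[v-40:v+40,u-40:u+40,::-1],(400,400),interpolation=cv2.INTER_CUBIC)
cv2.imwrite('pics/g5.png',np.hstack([a,b]))
E
```

```text
370 186
```

View pics/g5.png

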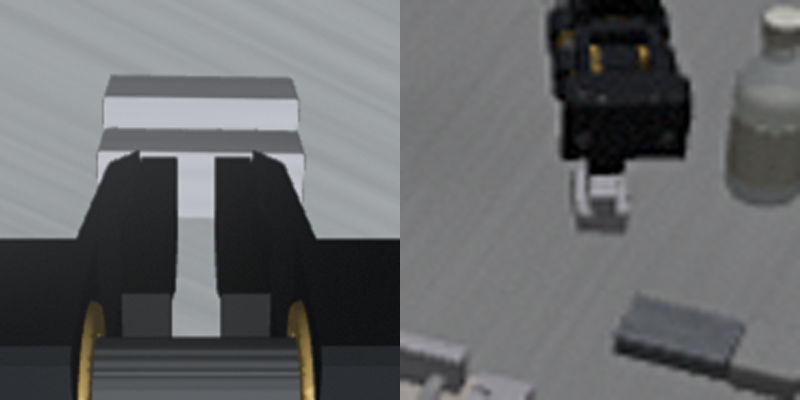

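The finger tips end just at stem-top height (from both this view and the first wrist view they sit ~25 mm short of the stated TCP), so they closed above the blank. I'll open and descend gently, watching the force.

```bash
python3 -m jog '[{"wx":0,"wy":0,"wz":0,"dx":0,"dy":0,"dz":0,"hand":0},{"wx":0,"wy":0,"wz":0,"dx":0,"dy":0,"dz":0,"hand":0},{"wx":0,"wy":0,"wz":0,"dx":0,"dy":0,"dz":0,"hand":0},{"wx":0,"wy":0,"wz":0,"dx":0,"dy":0,"dz":0,"hand":0},{"wx":0,"wy":0,"wz":0,"dx":0,"dy":0,"dz":0,"hand":0}]'>/dev/null; python3 -m jog '[{"wx":0,"wy":0,"wz":0,"dx":0,"dy":0,"dz":0,"hand":0},{"wx":0,"wy":0,"wz":0,"dx":0,"dy":0,"dz":0,"hand":0},{"wx":0,"wy":0,"wz":0,"dx":0,"dy":0,"dz":0,"hand":0},{"wx":0,"wy":0,"wz":0,"dx":0,"dy":0,"dz":0,"hand":0},{"wx":0,"wy":0,"wz":0,"dx":0,"dy":0,"dz":0,"hand":0}]';python3 -m jog '[{"wx":0,"wy":0,"wz":0,"dx":0,"dy":0,"dz":-0.02,"hand":0},{"wx":0,"wy":0,"wz":0,"dx":0,"dy":0,"dz":0,"hand":0}]';python3 -m jog '[{"wx":0,"wy":0,"wz":0,"dx":0,"dy":0,"dz":-0.01,"hand":0},{"wx":0,"wy":0,"wz":0,"dx":0,"dy":0,"dz":0,"hand":0}]'
```

```text
clock: 8.33
tool_pos: [0.5908, 0.3748, 0.006]
eef_rot: [0.973, 0.23, 0.0, 0.0]
contact_force: [1.0, -0.0, 0.0]
opening: 0.74
finger_force: 0.0
clock: 8.5
tool_pos: [0.5902, 0.3745, 0.0001]
eef_rot: [0.973, 0.23, -0.001, 0.0]
contact_force: [0.8, 0.0, 0.0]
opening: 0.892
finger_force: 0.0
clock: 8.67
tool_pos: [0.5904, 0.3746, -0.0022]
eef_rot: [0.973, 0.23, -0.0, 0.0]
contact_force: [-0.1, 0.4, -0.2]
opening: 1.002
finger_force: 0.0
```

No contact at z = -2 mm, as expected from the pictures. I'll continue down.

```bash
python3 -m jog '[{"wx":0,"wy":0,"wz":0,"dx":0,"dy":0,"dz":-0.02,"hand":0},{"wx":0,"wy":0,"wz":0,"dx":0,"dy":0,"dz":0,"hand":0}]';python3 -m jog '[{"wx":0,"wy":0,"wz":0,"dx":0,"dy":0,"dz":-0.02,"hand":0},{"wx":0,"wy":0,"wz":0,"dx":0,"dy":0,"dz":0,"hand":0}]';python3 -m jog '[{"wx":0,"wy":0,"wz":0,"dx":0,"dy":0,"dz":-0.012,"hand":0},{"wx":0,"wy":0,"wz":0,"dx":0,"dy":0,"dz":0,"hand":0}]'
```

```text
clock: 8.83
tool_pos: [0.5902, 0.3745, -0.0075]
eef_rot: [0.973, 0.23, -0.001, 0.0]
contact_force: [0.3, 0.3, 0.0]
opening: 1.0
finger_force: 0.0
clock: 9.0
tool_pos: [0.5902, 0.3745, -0.0125]
eef_rot: [0.973, 0.23, -0.001, 0.0]
contact_force: [-0.3, 0.6, -0.6]
opening: 0.999
finger_force: 0.0
clock: 9.17
tool_pos: [0.5905, 0.3745, -0.0151]
eef_rot: [0.973, 0.23, -0.0, 0.0]
contact_force: [-0.1, -0.2, 0.2]
opening: 1.006
finger_force: 0.0
```

```bash
python3 -m jog '[{"wx":0,"wy":0,"wz":0,"dx":0,"dy":0,"dz":-0.012,"hand":0},{"wx":0,"wy":0,"wz":0,"dx":0,"dy":0,"dz":0,"hand":1},{"wx":0,"wy":0,"wz":0,"dx":0,"dy":0,"dz":0,"hand":1},{"wx":0,"wy":0,"wz":0,"dx":0,"dy":0,"dz":0,"hand":1},{"wx":0,"wy":0,"wz":0,"dx":0,"dy":0,"dz":0,"hand":1}]' 40;  python3 -m jog '[{"wx":0,"wy":0,"wz":0,"dx":0,"dy":0,"dz":0,"hand":1},{"wx":0,"wy":0,"wz":0,"dx":0,"dy":0,"dz":0,"hand":1},{"wx":0,"wy":0,"wz":0,"dx":0,"dy":0,"dz":0,"hand":1},{"wx":0,"wy":0,"wz":0,"dx":0,"dy":0,"dz":0,"hand":1},{"wx":0,"wy":0,"wz":0,"dx":0,"dy":0,"dz":0,"hand":1}]'
```

```text
clock: 9.58
tool_pos: [0.5909, 0.3748, -0.0174]
eef_rot: [0.973, 0.23, 0.0, 0.0]
contact_force: [-0.2, 0.2, -0.2]
opening: 0.721
finger_force: 0.0
clock: 10.0
tool_pos: [0.5909, 0.3747, -0.0174]
eef_rot: [0.973, 0.23, 0.0, 0.0]
contact_force: [0.4, -0.7, 0.6]
opening: 0.496
finger_force: 40.0
```

```bash
python3 - <<'E'
from h import *
W={'mtx':np.array([[398.597,0,317.6216],[0,398.597,240.6789],[0,0,1]]),'R':np.array([[ 9.99997836e-01,-7.72101376e-04,-1.93203424e-03],[-1.22891332e-04,-9.48892316e-01,3.15599995e-01],[-2.07696764e-03,-3.15599074e-01,-9.48890357e-01]]),'t':np.array([-0.62497981,-0.04300401,0.39194741])}
a=np.radians(3.4); ex=np.array([np.cos(a),np.sin(a)]); ey=np.array([-ex[1],ex[0]])
pm=np.array([.572,-.152])
def f(n,u,z):
    p=ray(W,u,z)[:2]; q=p-pm; print(n,p.round(4),'rel rig x,y',(q@ex).round(4),(q@ey).round(4))
f('+y wall top, open end',(327,266),.075); f('+y wall top, -x end',(178,275),.075)
f('-y wall top, open',(340,455),.075); f('-y wall top -x',(214,462),.075)
f('open edge lip near',(328,268),.065); f('post',(236.6,195.9),.085)
# scene-view corners from z2 (wall tops)
S,D=r.camera_info('scene'),r.camera_info('side')
s=lambda u,v:np.array([215+u/2.667-.3,205+v/2.667-.3]); d=lambda u,v:np.array([270+(u-400)/2.667-.3,180+v/2.667-.3])
for n,c,u in [('S -x+y',S,s(150,129)),('S +x+y',S,s(284,180)),('S -x-y',S,s(28,306)),('S +x-y',S,s(178,358)),('D +x+y',D,d(556,118)),('D -x+y',D,d(676,160)),('D -x-y',D,d(748,42)),('D +x-y',D,d(638,13))]:
    p=ray(c,u,.075)[:2]; q=p-pm; print(n,p.round(4),(q@ex).round(4),(q@ey).round(4))
E
```

```text
+y wall top, open end [ 0.6329 -0.0427] rel rig x,y 0.0673 0.1054
+y wall top, -x end [ 0.5075 -0.0509] rel rig x,y -0.0584 0.1047
-y wall top, open [ 0.6472 -0.2453] rel rig x,y 0.0695 -0.0976
-y wall top -x [ 0.5209 -0.2545] rel rig x,y -0.0571 -0.0993
open edge lip near [ 0.634  -0.0487] rel rig x,y 0.0681 0.0995
post [0.5633 0.0189] rel rig x,y 0.0015 0.1711
S -x+y [ 0.5097 -0.0557] -0.0565 0.0998
S +x+y [ 0.6439 -0.0602] 0.0772 0.0874
S -x-y [ 0.5233 -0.2618] -0.0551 -0.1067
S +x-y [ 0.6516 -0.2533] 0.0734 -0.1059
D +x+y [ 0.6282 -0.041 ] 0.0627 0.1074
D -x+y [ 0.4978 -0.0441] -0.0677 0.1121
D -x-y [ 0.5149 -0.2514] -0.0629 -0.0958
D +x-y [ 0.6403 -0.2403] 0.0629 -0.0922
```

```bash
python3 -m jog '[{"wx":0,"wy":0,"wz":0,"dx":0,"dy":0,"dz":0.06,"hand":1},{"wx":0,"wy":0,"wz":0,"dx":0,"dy":0,"dz":0.13,"hand":1},{"wx":0,"wy":0,"wz":0,"dx":0,"dy":0,"dz":0.15,"hand":1},{"wx":0,"wy":0,"wz":0,"dx":0,"dy":0,"dz":0.15,"hand":1},{"wx":0,"wy":0,"wz":0,"dx":0,"dy":0,"dz":0.14,"hand":1}]' 40 | tail -2
python3 -m jog '[{"wx":0,"wy":0,"wz":0.0585,"dx":-0.0071,"dy":-0.141,"dz":0,"hand":1},{"wx":0,"wy":0,"wz":0.0585,"dx":-0.0071,"dy":-0.141,"dz":0,"hand":1},{"wx":0,"wy":0,"wz":0.0585,"dx":-0.0071,"dy":-0.141,"dz":0,"hand":1},{"wx":0,"wy":0,"wz":0.0585,"dx":-0.0071,"dy":-0.141,"dz":0,"hand":1},{"wx":0,"wy":0,"wz":0.0585,"dx":-0.0071,"dy":-0.141,"dz":0,"hand":1}]' |tail -2
python3 -m jog '[{"wx":0,"wy":0,"wz":0.0585,"dx":-0.0071,"dy":-0.141,"dz":0,"hand":1},{"wx":0,"wy":0,"wz":0.0585,"dx":-0.0071,"dy":-0.141,"dz":0,"hand":1},{"wx":0,"wy":0,"wz":0.0585,"dx":-0.0071,"dy":-0.141,"dz":0,"hand":1},{"wx":0,"wy":0,"wz":0.0585,"dx":-0.0071,"dy":-0.141,"dz":0,"hand":1},{"wx":0,"wy":0,"wz":0.0585,"dx":-0.0071,"dy":-0.141,"dz":0,"hand":1}]' |tail -2
python3 -m jog '[{"wx":0,"wy":0,"wz":0,"dx":-0.0071,"dy":-0.141,"dz":0,"hand":1},{"wx":0,"wy":0,"wz":0,"dx":-0.0071,"dy":-0.141,"dz":0,"hand":1},{"wx":0,"wy":0,"wz":0,"dx":-0.0071,"dy":-0.141,"dz":0,"hand":1},{"wx":0,"wy":0,"wz":0,"dx":0,"dy":0,"dz":0,"hand":1},{"wx":0,"wy":0,"wz":0,"dx":0,"dy":0,"dz":0,"hand":1}]'
python3 - <<'E'
from h import *
s=r.get_state(); print(s['tool_pos'],np.degrees(Rot.from_quat(s['eef_rot']).as_euler('ZYX'))[0]-90)
cv2.imwrite('pics/p1.png',r.snapshot('wrist')[:,:,::-1])
E
```

```text
opening: 0.493
finger_force: 40.0
opening: 0.497
finger_force: 40.0
opening: 0.498
finger_force: 40.0
clock: 11.67
tool_pos: [0.5673, -0.0875, 0.1408]
eef_rot: [0.686, 0.727, -0.001, 0.001]
contact_force: [-0.3, 1.1, -1.4]
opening: 0.49
finger_force: 40.0
[ 0.56732638 -0.0874699   0.14078472] 3.303920353859411
```

View pics/p1.png

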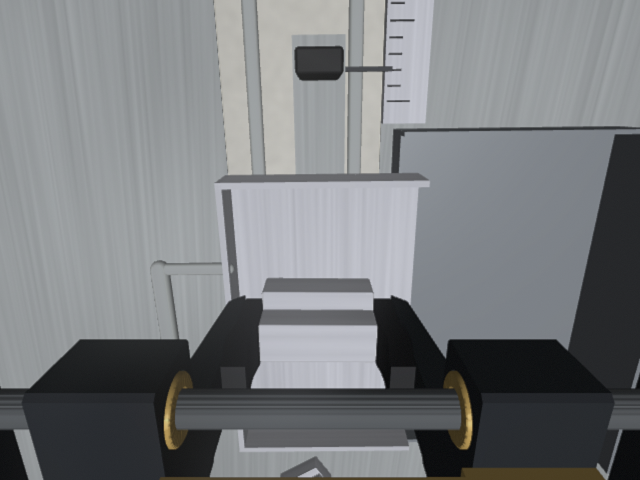

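The wrist view shows the blank held squarely (262–376, rows 280–360) over the pan (inner columns 232–417), and the rig's lines vertical, so the yaw is good. Lowering.

```bash
python3 -m jog '[{"wx":0,"wy":0,"wz":0,"dx":0.01,"dy":0.016,"dz":-0.14,"hand":1},{"wx":0,"wy":0,"wz":0,"dx":0,"dy":0,"dz":-0.13,"hand":1},{"wx":0,"wy":0,"wz":0,"dx":0,"dy":0,"dz":-0.1,"hand":1},{"wx":0,"wy":0,"wz":0,"dx":0,"dy":0,"dz":-0.04,"hand":1},{"wx":0,"wy":0,"wz":0,"dx":0,"dy":0,"dz":-0.017,"hand":1}]' |tail -5; python3 -m jog '[{"wx":0,"wy":0,"wz":0,"dx":0,"dy":0,"dz":0,"hand":1},{"wx":0,"wy":0,"wz":0,"dx":0,"dy":0,"dz":0,"hand":0.38},{"wx":0,"wy":0,"wz":0,"dx":0,"dy":0,"dz":0,"hand":0.38},{"wx":0,"wy":0,"wz":0,"dx":0,"dy":0,"dz":0,"hand":0.38},{"wx":0,"wy":0,"wz":0,"dx":0,"dy":0,"dz":0,"hand":0.38}]'; python3 -m jog '[{"wx":0,"wy":0,"wz":0,"dx":0,"dy":0,"dz":0.06,"hand":0.38},{"wx":0,"wy":0,"wz":0,"dx":0,"dy":0,"dz":0.12,"hand":0.38},{"wx":0,"wy":0,"wz":0,"dx":0,"dy":0,"dz":0.15,"hand":0.38},{"wx":0,"wy":0,"wz":0,"dx":0,"dy":0,"dz":0.15,"hand":0},{"wx":0,"wy":0,"wz":0,"dx":0,"dy":0,"dz":0.1,"hand":0}]'; python3 w.py p2
```

```text
tool_pos: [0.5693, -0.0774, 0.032]
eef_rot: [0.683, 0.73, -0.001, -0.001]
contact_force: [-0.3, -0.3, -0.7]
opening: 0.496
finger_force: 40.0
clock: 12.55
tool_pos: [0.571, -0.0796, 0.0344]
eef_rot: [0.684, 0.729, 0.001, 0.001]
contact_force: [0.5, -0.4, 0.6]
opening: 0.617
finger_force: 0.0
clock: 12.97
tool_pos: [0.5714, -0.0796, 0.1822]
eef_rot: [0.684, 0.729, 0.001, 0.002]
contact_force: [0.8, 0.2, 1.1]
opening: 0.745
finger_force: 0.0
12.9667 [ 0.5714 -0.0796  0.1822] [9.3650e+01 2.0000e-02 1.7974e+02]
blank p=0.89 x=0.5712 y=-0.3636 yaw=35.7 cost=0.068 px=[300. 455.]
blank p=0.84 x=0.5738 y=-0.0908 yaw=4.9 cost=0.227 px=[316. 219.]
blank p=0.64 x=0.4591 y=-0.3826 yaw=-49.8 cost=0.040 px=[199. 462.]
```

```bash
python3 -m jog '[{"wx":0,"wy":0,"wz":0.0558,"dx":-0.0455,"dy":0.133,"dz":0,"hand":0},{"wx":0,"wy":0,"wz":0.0558,"dx":-0.0455,"dy":0.133,"dz":0,"hand":0},{"wx":0,"wy":0,"wz":0.0558,"dx":-0.0455,"dy":0.133,"dz":0,"hand":0},{"wx":0,"wy":0,"wz":0.0558,"dx":-0.0455,"dy":0.133,"dz":0,"hand":0},{"wx":0,"wy":0,"wz":0.0558,"dx":-0.0455,"dy":0.133,"dz":0,"hand":0}]' |tail -2
python3 -m jog '[{"wx":0,"wy":0,"wz":0.0558,"dx":-0.0455,"dy":0.133,"dz":0,"hand":0},{"wx":0,"wy":0,"wz":0.0558,"dx":-0.0455,"dy":0.133,"dz":0,"hand":0},{"wx":0,"wy":0,"wz":0.0558,"dx":-0.0455,"dy":0.133,"dz":0,"hand":0},{"wx":0,"wy":0,"wz":0.0558,"dx":-0.0455,"dy":0.133,"dz":0,"hand":0},{"wx":0,"wy":0,"wz":0.0558,"dx":-0.0455,"dy":0.133,"dz":0,"hand":0}]' |tail -2
python3 -m jog '[{"wx":0,"wy":0,"wz":0.0558,"dx":-0.0455,"dy":0.133,"dz":-0.12,"hand":0},{"wx":0,"wy":0,"wz":0,"dx":-0.0455,"dy":0.133,"dz":-0.14,"hand":0},{"wx":0,"wy":0,"wz":0,"dx":-0.0455,"dy":0.133,"dz":-0.12,"hand":0},{"wx":0,"wy":0,"wz":0,"dx":0,"dy":0,"dz":0,"hand":0},{"wx":0,"wy":0,"wz":0,"dx":0,"dy":0,"dz":0,"hand":0}]' |tail -2
python3 w.py l2
```

```text
opening: 1.0
finger_force: 0.0
opening: 1.005
finger_force: 0.0
opening: 1.003
finger_force: 0.0
14.3167 [0.4238 0.3422 0.0929] [ 1.6427e+02 -1.7000e-01 -1.7987e+02]
blank p=0.94 x=0.4237 y=0.3517 yaw=74.3 cost=0.039 px=[331. 231.]
```

```bash
python3 -m jog '[{"wx":0,"wy":0,"wz":0,"dx":0,"dy":0.038,"dz":-0.1,"hand":0},{"wx":0,"wy":0,"wz":0,"dx":0,"dy":0,"dz":-0.13,"hand":0},{"wx":0,"wy":0,"wz":0,"dx":0,"dy":0,"dz":-0.12,"hand":0},{"wx":0,"wy":0,"wz":0,"dx":0,"dy":0,"dz":-0.06,"hand":0},{"wx":0,"wy":0,"wz":0,"dx":0,"dy":0,"dz":-0.032,"hand":0}]' |tail -5; python3 -m jog '[{"wx":0,"wy":0,"wz":0,"dx":0,"dy":0,"dz":0,"hand":1},{"wx":0,"wy":0,"wz":0,"dx":0,"dy":0,"dz":0,"hand":1},{"wx":0,"wy":0,"wz":0,"dx":0,"dy":0,"dz":0,"hand":1},{"wx":0,"wy":0,"wz":0,"dx":0,"dy":0,"dz":0,"hand":1},{"wx":0,"wy":0,"wz":0,"dx":0,"dy":0,"dz":0,"hand":1}]' 40 |tail -2
python3 -m jog '[{"wx":0,"wy":0,"wz":0,"dx":0,"dy":0,"dz":0,"hand":1},{"wx":0,"wy":0,"wz":0,"dx":0,"dy":0,"dz":0,"hand":1},{"wx":0,"wy":0,"wz":0,"dx":0,"dy":0,"dz":0,"hand":1},{"wx":0,"wy":0,"wz":0,"dx":0,"dy":0,"dz":0,"hand":1},{"wx":0,"wy":0,"wz":0,"dx":0,"dy":0,"dz":0,"hand":1}]'
```

```text
tool_pos: [0.4272, 0.3479, -0.0169]
eef_rot: [0.14, 0.99, -0.001, -0.0]
contact_force: [0.8, 0.9, -0.2]
opening: 0.999
finger_force: 0.0
opening: 0.649
finger_force: 0.0
clock: 15.67
tool_pos: [0.4266, 0.3506, -0.0153]
eef_rot: [0.139, 0.99, 0.0, 0.0]
contact_force: [0.4, -0.6, 4.9]
opening: 0.494
finger_force: 40.0
```

```bash
python3 -m jog '[{"wx":0,"wy":0,"wz":0,"dx":0,"dy":0,"dz":0.06,"hand":1},{"wx":0,"wy":0,"wz":0,"dx":0,"dy":0,"dz":0.13,"hand":1},{"wx":0,"wy":0,"wz":0,"dx":0,"dy":0,"dz":0.15,"hand":1},{"wx":0,"wy":0,"wz":0,"dx":0,"dy":0,"dz":0.15,"hand":1},{"wx":0,"wy":0,"wz":0,"dx":0,"dy":0,"dz":0.14,"hand":1}]' 40 | tail -2
python3 -m jog '[{"wx":0,"wy":0,"wz":-0.0562,"dx":0.0412,"dy":-0.136,"dz":0,"hand":1},{"wx":0,"wy":0,"wz":-0.0562,"dx":0.0412,"dy":-0.136,"dz":0,"hand":1},{"wx":0,"wy":0,"wz":-0.0562,"dx":0.0412,"dy":-0.136,"dz":0,"hand":1},{"wx":0,"wy":0,"wz":-0.0562,"dx":0.0412,"dy":-0.136,"dz":0,"hand":1},{"wx":0,"wy":0,"wz":-0.0562,"dx":0.0412,"dy":-0.136,"dz":0,"hand":1}]' |tail -2
python3 -m jog '[{"wx":0,"wy":0,"wz":-0.0562,"dx":0.0412,"dy":-0.136,"dz":0,"hand":1},{"wx":0,"wy":0,"wz":-0.0562,"dx":0.0412,"dy":-0.136,"dz":0,"hand":1},{"wx":0,"wy":0,"wz":-0.0562,"dx":0.0412,"dy":-0.136,"dz":0,"hand":1},{"wx":0,"wy":0,"wz":-0.0562,"dx":0.0412,"dy":-0.136,"dz":0,"hand":1},{"wx":0,"wy":0,"wz":-0.0562,"dx":0.0412,"dy":-0.136,"dz":0,"hand":1}]' |tail -2
python3 -m jog '[{"wx":0,"wy":0,"wz":-0.0562,"dx":0.0412,"dy":-0.136,"dz":0,"hand":1},{"wx":0,"wy":0,"wz":0,"dx":0.0412,"dy":-0.136,"dz":0,"hand":1},{"wx":0,"wy":0,"wz":0,"dx":0.0412,"dy":-0.136,"dz":0,"hand":1},{"wx":0,"wy":0,"wz":0,"dx":0.0412,"dy":-0.136,"dz":0,"hand":1},{"wx":0,"wy":0,"wz":0,"dx":0,"dy":0,"dz":0,"hand":1}]' | tail -1
python3 -m jog '[{"wx":0,"wy":0,"wz":0,"dx":0,"dy":0,"dz":0,"hand":1},{"wx":0,"wy":0,"wz":0,"dx":0,"dy":0,"dz":0,"hand":1}]'; python3 w.py p3
```

```text
opening: 0.493
finger_force: 40.0
opening: 0.495
finger_force: 40.0
opening: 0.492
finger_force: 40.0
finger_force: 40.0
clock: 17.5
tool_pos: [0.57, -0.1248, 0.1413]
eef_rot: [0.687, 0.726, 0.0, -0.001]
contact_force: [0.1, 0.5, -1.0]
opening: 0.495
finger_force: 40.0
17.5 [ 0.57   -0.1248  0.1413] [ 9.3180e+01 -7.0000e-02 -1.7994e+02]
blank p=0.90 x=0.5717 y=-0.3639 yaw=38.1 cost=0.065 px=[305. 454.]
blank p=0.88 x=0.5786 y=-0.1940 yaw=-45.7 cost=0.743 px=[317. 306.]
blank p=0.63 x=0.5715 y=-0.0843 yaw=6.7 cost=0.264 px=[323. 168.]
```

```bash
python3 -m jog '[{"wx":0,"wy":0,"wz":0,"dx":0.006,"dy":0,"dz":-0.14,"hand":1},{"wx":0,"wy":0,"wz":0,"dx":0,"dy":0,"dz":-0.13,"hand":1},{"wx":0,"wy":0,"wz":0,"dx":0,"dy":0,"dz":-0.1,"hand":1},{"wx":0,"wy":0,"wz":0,"dx":0,"dy":0,"dz":-0.04,"hand":1},{"wx":0,"wy":0,"wz":0,"dx":0,"dy":0,"dz":-0.012,"hand":1}]' |tail -5; python3 -m jog '[{"wx":0,"wy":0,"wz":0,"dx":0,"dy":0,"dz":0,"hand":1},{"wx":0,"wy":0,"wz":0,"dx":0,"dy":0,"dz":0,"hand":0.38},{"wx":0,"wy":0,"wz":0,"dx":0,"dy":0,"dz":0,"hand":0.38},{"wx":0,"wy":0,"wz":0,"dx":0,"dy":0,"dz":0,"hand":0.38},{"wx":0,"wy":0,"wz":0,"dx":0,"dy":0,"dz":0,"hand":0.38}]'; python3 -m jog '[{"wx":0,"wy":0,"wz":0,"dx":0,"dy":0,"dz":0.06,"hand":0.38},{"wx":0,"wy":0,"wz":0,"dx":0,"dy":0,"dz":0.12,"hand":0.38},{"wx":0,"wy":0,"wz":0,"dx":0,"dy":0,"dz":0.15,"hand":0.38},{"wx":0,"wy":0,"wz":0,"dx":0,"dy":0,"dz":0.15,"hand":0},{"wx":0,"wy":0,"wz":0,"dx":0,"dy":0,"dz":0.1,"hand":0}]'; python3 w.py p4
```

```text
tool_pos: [0.5706, -0.1238, 0.0345]
eef_rot: [0.686, 0.727, -0.001, -0.002]
contact_force: [0.7, 0.8, -1.3]
opening: 0.493
finger_force: 40.0
clock: 18.43
tool_pos: [0.5729, -0.1258, 0.0374]
eef_rot: [0.687, 0.726, 0.001, 0.001]
contact_force: [0.5, 0.0, -0.1]
opening: 0.618
finger_force: 0.0
clock: 18.85
tool_pos: [0.5734, -0.1257, 0.1852]
eef_rot: [0.687, 0.726, 0.001, 0.002]
contact_force: [1.2, 0.0, -0.1]
opening: 0.745
finger_force: 0.0
18.85 [ 0.5734 -0.1257  0.1852] [9.3150e+01 4.0000e-02 1.7974e+02]
blank p=0.88 x=0.5721 y=-0.0840 yaw=0.8 cost=0.236 px=[317. 158.]
blank p=0.70 x=0.5740 y=-0.1320 yaw=-0.7 cost=0.232 px=[316. 212.]
blank p=0.61 x=0.5664 y=-0.3858 yaw=67.0 cost=0.775 px=[296. 435.]
blank p=0.59 x=0.4620 y=-0.3967 yaw=-17.2 cost=0.516 px=[203. 440.]
```

```bash
python3 -m jog '[{"wx":0,"wy":0,"wz":0.049,"dx":-0.0013,"dy":-0.136,"dz":0,"hand":0},{"wx":0,"wy":0,"wz":0.049,"dx":-0.0013,"dy":-0.136,"dz":0,"hand":0},{"wx":0,"wy":0,"wz":0.049,"dx":-0.0013,"dy":-0.136,"dz":0,"hand":0},{"wx":0,"wy":0,"wz":0.049,"dx":-0.0013,"dy":-0.136,"dz":0,"hand":0},{"wx":0,"wy":0,"wz":0.049,"dx":-0.0013,"dy":-0.136,"dz":0,"hand":0}]' |tail -1
python3 -m jog '[{"wx":0,"wy":0,"wz":0.049,"dx":-0.0013,"dy":-0.136,"dz":-0.12,"hand":0},{"wx":0,"wy":0,"wz":0,"dx":-0.0013,"dy":-0.136,"dz":-0.14,"hand":0},{"wx":0,"wy":0,"wz":0,"dx":0,"dy":0,"dz":-0.12,"hand":0},{"wx":0,"wy":0,"wz":0,"dx":0,"dy":0,"dz":0,"hand":0},{"wx":0,"wy":0,"wz":0,"dx":0,"dy":0,"dz":0,"hand":0}]' |tail -2
python3 w.py r1
```

```text
finger_force: 0.0
opening: 1.005
finger_force: 0.0
19.7833 [ 0.5684 -0.3544  0.092 ] [ 126.88   -0.27 -179.94]
blank p=0.66 x=0.4593 y=-0.3820 yaw=-48.7 cost=0.034 px=[155. 173.]
blank p=0.55 x=0.5714 y=-0.3639 yaw=35.6 cost=0.052 px=[312. 249.]
```

```bash
python3 -m jog '[{"wx":0,"wy":0,"wz":0,"dx":0.012,"dy":-0.038,"dz":-0.1,"hand":0},{"wx":0,"wy":0,"wz":0,"dx":0,"dy":0,"dz":-0.13,"hand":0},{"wx":0,"wy":0,"wz":0,"dx":0,"dy":0,"dz":-0.12,"hand":0},{"wx":0,"wy":0,"wz":0,"dx":0,"dy":0,"dz":-0.06,"hand":0},{"wx":0,"wy":0,"wz":0,"dx":0,"dy":0,"dz":-0.029,"hand":0}]' |tail -5; python3 -m jog '[{"wx":0,"wy":0,"wz":0,"dx":0,"dy":0,"dz":0,"hand":1},{"wx":0,"wy":0,"wz":0,"dx":0,"dy":0,"dz":0,"hand":1},{"wx":0,"wy":0,"wz":0,"dx":0,"dy":0,"dz":0,"hand":1},{"wx":0,"wy":0,"wz":0,"dx":0,"dy":0,"dz":0,"hand":1},{"wx":0,"wy":0,"wz":0,"dx":0,"dy":0,"dz":0,"hand":1}]' 40 |tail -2
python3 -m jog '[{"wx":0,"wy":0,"wz":0,"dx":0,"dy":0,"dz":0,"hand":1},{"wx":0,"wy":0,"wz":0,"dx":0,"dy":0,"dz":0,"hand":1},{"wx":0,"wy":0,"wz":0,"dx":0,"dy":0,"dz":0,"hand":1},{"wx":0,"wy":0,"wz":0,"dx":0,"dy":0,"dz":0,"hand":1},{"wx":0,"wy":0,"wz":0,"dx":0,"dy":0,"dz":0,"hand":1}]'
```

```text
tool_pos: [0.5731, -0.3638, -0.0164]
eef_rot: [0.446, 0.895, 0.0, -0.001]
contact_force: [-0.9, 0.4, 0.8]
opening: 0.994
finger_force: 0.0
opening: 0.649
finger_force: 0.0
clock: 21.13
tool_pos: [0.573, -0.3656, -0.0155]
eef_rot: [0.447, 0.894, -0.0, 0.0]
contact_force: [-1.4, -0.7, 5.5]
opening: 0.493
finger_force: 40.0
```

```bash
python3 -m jog '[{"wx":0,"wy":0,"wz":0,"dx":0,"dy":0,"dz":0.06,"hand":1},{"wx":0,"wy":0,"wz":0,"dx":0,"dy":0,"dz":0.13,"hand":1},{"wx":0,"wy":0,"wz":0,"dx":0,"dy":0,"dz":0.15,"hand":1},{"wx":0,"wy":0,"wz":0,"dx":0,"dy":0,"dz":0.15,"hand":1},{"wx":0,"wy":0,"wz":0,"dx":0,"dy":0,"dz":0.14,"hand":1}]' 40 | tail -2
python3 -m jog '[{"wx":0,"wy":0,"wz":-0.0585,"dx":0.003,"dy":0.12,"dz":0,"hand":1},{"wx":0,"wy":0,"wz":-0.0585,"dx":0.003,"dy":0.12,"dz":0,"hand":1},{"wx":0,"wy":0,"wz":-0.0585,"dx":0.003,"dy":0.12,"dz":0,"hand":1},{"wx":0,"wy":0,"wz":-0.0585,"dx":0.003,"dy":0.12,"dz":0,"hand":1},{"wx":0,"wy":0,"wz":-0.0585,"dx":0.003,"dy":0.12,"dz":0,"hand":1}]' |tail -2
python3 -m jog '[{"wx":0,"wy":0,"wz":0,"dx":0,"dy":0,"dz":0,"hand":1},{"wx":0,"wy":0,"wz":0,"dx":0,"dy":0,"dz":0,"hand":1},{"wx":0,"wy":0,"wz":0,"dx":0,"dy":0,"dz":0,"hand":1}]'
```

```text
opening: 0.494
finger_force: 40.0
opening: 0.495
finger_force: 40.0
clock: 22.22
tool_pos: [0.5765, -0.216, 0.1419]
eef_rot: [0.686, 0.728, -0.0, 0.0]
contact_force: [-0.7, -0.3, -0.5]
opening: 0.491
finger_force: 40.0
```

```bash
python3 -m jog '[{"wx":0,"wy":0,"wz":0,"dx":0,"dy":0,"dz":-0.14,"hand":1},{"wx":0,"wy":0,"wz":0,"dx":0,"dy":0,"dz":-0.13,"hand":1},{"wx":0,"wy":0,"wz":0,"dx":0,"dy":0,"dz":-0.1,"hand":1},{"wx":0,"wy":0,"wz":0,"dx":0,"dy":0,"dz":-0.04,"hand":1},{"wx":0,"wy":0,"wz":0,"dx":0,"dy":0,"dz":-0.014,"hand":1}]' |tail -5; python3 -m jog '[{"wx":0,"wy":0,"wz":0,"dx":0,"dy":0,"dz":0,"hand":1},{"wx":0,"wy":0,"wz":0,"dx":0,"dy":0,"dz":0,"hand":0.38},{"wx":0,"wy":0,"wz":0,"dx":0,"dy":0,"dz":0,"hand":0.38},{"wx":0,"wy":0,"wz":0,"dx":0,"dy":0,"dz":0,"hand":0.38},{"wx":0,"wy":0,"wz":0,"dx":0,"dy":0,"dz":0,"hand":0.38}]'; python3 -m jog '[{"wx":0,"wy":0,"wz":0,"dx":0,"dy":0,"dz":0.06,"hand":0.38},{"wx":0,"wy":0,"wz":0,"dx":0,"dy":0,"dz":0.12,"hand":0.38},{"wx":0,"wy":0,"wz":0,"dx":0,"dy":0,"dz":0.15,"hand":0.38},{"wx":0,"wy":0,"wz":0,"dx":0,"dy":0,"dz":0.15,"hand":0},{"wx":0,"wy":0,"wz":0,"dx":0,"dy":0,"dz":0.1,"hand":0}]'; python3 w.py p5
```

```text
tool_pos: [0.5749, -0.2168, 0.0335]
eef_rot: [0.687, 0.727, -0.001, -0.001]
contact_force: [-0.3, 0.1, 1.0]
opening: 0.495
finger_force: 40.0
clock: 23.05
tool_pos: [0.5775, -0.2156, 0.0368]
eef_rot: [0.686, 0.727, 0.001, 0.001]
contact_force: [0.8, 0.2, 0.3]
opening: 0.624
finger_force: 0.0
clock: 23.47
tool_pos: [0.5781, -0.2155, 0.1847]
eef_rot: [0.686, 0.727, 0.001, 0.002]
contact_force: [0.5, -0.9, -0.1]
opening: 0.751
finger_force: 0.0
23.4667 [ 0.5781 -0.2155  0.1847] [9.3350e+01 8.0000e-02 1.7973e+02]
blank p=0.89 x=0.5747 y=-0.1162 yaw=2.1 cost=0.233 px=[317.  88.]
blank p=0.82 x=0.5702 y=-0.0711 yaw=3.1 cost=0.166 px=[318.  23.]
blank p=0.67 x=0.5780 y=-0.2267 yaw=-1.3 cost=0.219 px=[316. 216.]
```

```bash
python3 -m jog '[{"wx":0,"wy":0,"wz":-0.0572,"dx":-0.068,"dy":-0.0953,"dz":0,"hand":0},{"wx":0,"wy":0,"wz":-0.0572,"dx":-0.068,"dy":-0.0953,"dz":0,"hand":0},{"wx":0,"wy":0,"wz":-0.0572,"dx":-0.068,"dy":-0.0953,"dz":0,"hand":0},{"wx":0,"wy":0,"wz":-0.0572,"dx":-0.068,"dy":-0.0953,"dz":0,"hand":0},{"wx":0,"wy":0,"wz":-0.0572,"dx":-0.068,"dy":-0.0953,"dz":0,"hand":0}]' |tail -1
python3 -m jog '[{"wx":0,"wy":0,"wz":-0.0572,"dx":-0.068,"dy":-0.0953,"dz":-0.1,"hand":0},{"wx":0,"wy":0,"wz":-0.0572,"dx":-0.068,"dy":-0.0953,"dz":-0.14,"hand":0},{"wx":0,"wy":0,"wz":-0.0572,"dx":0,"dy":0,"dz":-0.12,"hand":0},{"wx":0,"wy":0,"wz":0,"dx":0,"dy":0,"dz":0,"hand":0},{"wx":0,"wy":0,"wz":0,"dx":0,"dy":0,"dz":0,"hand":0}]' |tail -2
python3 w.py r2
```

```text
finger_force: 0.0
opening: 1.001
finger_force: 0.0
24.4 [ 0.4584 -0.3785  0.0924] [ 4.1120e+01  2.0000e-02 -1.7977e+02]
blank p=0.98 x=0.4598 y=-0.3820 yaw=-48.1 cost=0.035 px=[323. 239.]
```

```bash
python3 -m jog '[{"wx":0,"wy":0,"wz":0,"dx":0.004,"dy":-0.014,"dz":-0.1,"hand":0},{"wx":0,"wy":0,"wz":0,"dx":0,"dy":0,"dz":-0.13,"hand":0},{"wx":0,"wy":0,"wz":0,"dx":0,"dy":0,"dz":-0.12,"hand":0},{"wx":0,"wy":0,"wz":0,"dx":0,"dy":0,"dz":-0.06,"hand":0},{"wx":0,"wy":0,"wz":0,"dx":0,"dy":0,"dz":-0.029,"hand":0}]' |tail -5; python3 -m jog '[{"wx":0,"wy":0,"wz":0,"dx":0,"dy":0,"dz":0,"hand":1},{"wx":0,"wy":0,"wz":0,"dx":0,"dy":0,"dz":0,"hand":1},{"wx":0,"wy":0,"wz":0,"dx":0,"dy":0,"dz":0,"hand":1},{"wx":0,"wy":0,"wz":0,"dx":0,"dy":0,"dz":0,"hand":1},{"wx":0,"wy":0,"wz":0,"dx":0,"dy":0,"dz":0,"hand":1}]' 40 |tail -2
python3 -m jog '[{"wx":0,"wy":0,"wz":0,"dx":0,"dy":0,"dz":0,"hand":1},{"wx":0,"wy":0,"wz":0,"dx":0,"dy":0,"dz":0,"hand":1},{"wx":0,"wy":0,"wz":0,"dx":0,"dy":0,"dz":0,"hand":1},{"wx":0,"wy":0,"wz":0,"dx":0,"dy":0,"dz":0,"hand":1},{"wx":0,"wy":0,"wz":0,"dx":0,"dy":0,"dz":0,"hand":1}]'
```

```text
tool_pos: [0.4613, -0.3823, -0.0167]
eef_rot: [0.936, 0.351, 0.001, -0.0]
contact_force: [-0.0, -0.1, -0.3]
opening: 0.999
finger_force: 0.0
opening: 0.641
finger_force: 0.0
clock: 25.75
tool_pos: [0.4602, -0.3837, -0.0157]
eef_rot: [0.937, 0.349, 0.0, 0.0]
contact_force: [-0.7, 0.8, 5.3]
opening: 0.492
finger_force: 40.0
```

```bash
python3 -m jog '[{"wx":0,"wy":0,"wz":0,"dx":0,"dy":0,"dz":0.06,"hand":1},{"wx":0,"wy":0,"wz":0,"dx":0,"dy":0,"dz":0.13,"hand":1},{"wx":0,"wy":0,"wz":0,"dx":0,"dy":0,"dz":0.15,"hand":1},{"wx":0,"wy":0,"wz":0,"dx":0,"dy":0,"dz":0.15,"hand":1},{"wx":0,"wy":0,"wz":0,"dx":0,"dy":0,"dz":0.14,"hand":1}]' 40 | tail -2
python3 -m jog '[{"wx":0,"wy":0,"wz":0.0573,"dx":0.0572,"dy":0.1065,"dz":0,"hand":1},{"wx":0,"wy":0,"wz":0.0573,"dx":0.0572,"dy":0.1065,"dz":0,"hand":1},{"wx":0,"wy":0,"wz":0.0573,"dx":0.0572,"dy":0.1065,"dz":0,"hand":1},{"wx":0,"wy":0,"wz":0.0573,"dx":0.0572,"dy":0.1065,"dz":0,"hand":1},{"wx":0,"wy":0,"wz":0.0573,"dx":0.0572,"dy":0.1065,"dz":0,"hand":1}]' |tail -2
python3 -m jog '[{"wx":0,"wy":0,"wz":0.0573,"dx":0.0572,"dy":0.1065,"dz":0,"hand":1},{"wx":0,"wy":0,"wz":0.0573,"dx":0.0572,"dy":0.1065,"dz":0,"hand":1},{"wx":0,"wy":0,"wz":0.0573,"dx":0.0572,"dy":0.1065,"dz":0,"hand":1},{"wx":0,"wy":0,"wz":0,"dx":0,"dy":0,"dz":0,"hand":1},{"wx":0,"wy":0,"wz":0,"dx":0,"dy":0,"dz":0,"hand":1}]'|tail -1
python3 -m jog '[{"wx":0,"wy":0,"wz":0,"dx":0,"dy":0,"dz":0,"hand":1}]'; python3 w.py p6
```

```text
opening: 0.497
finger_force: 40.0
opening: 0.494
finger_force: 40.0
finger_force: 40.0
clock: 27.08
tool_pos: [0.5737, -0.1714, 0.1409]
eef_rot: [0.686, 0.727, -0.001, -0.0]
contact_force: [-0.1, 0.1, -0.9]
opening: 0.499
finger_force: 40.0
27.0833 [ 0.5737 -0.1714  0.1409] [ 9.3350e+01  4.0000e-02 -1.7992e+02]
blank p=0.93 x=0.5723 y=-0.1258 yaw=0.9 cost=0.247 px=[321. 160.]
blank p=0.92 x=0.5734 y=-0.2502 yaw=48.5 cost=0.752 px=[317. 317.]
blank p=0.81 x=0.5771 y=-0.2149 yaw=-14.3 cost=0.904 px=[315. 272.]
blank p=0.58 x=0.5722 y=-0.0744 yaw=4.2 cost=0.288 px=[322.  89.]
```

```bash
python3 -m jog '[{"wx":0,"wy":0,"wz":0,"dx":0.004,"dy":0,"dz":-0.14,"hand":1},{"wx":0,"wy":0,"wz":0,"dx":0,"dy":0,"dz":-0.13,"hand":1},{"wx":0,"wy":0,"wz":0,"dx":0,"dy":0,"dz":-0.1,"hand":1},{"wx":0,"wy":0,"wz":0,"dx":0,"dy":0,"dz":-0.04,"hand":1},{"wx":0,"wy":0,"wz":0,"dx":0,"dy":0,"dz":-0.011,"hand":1}]' |tail -5; python3 -m jog '[{"wx":0,"wy":0,"wz":0,"dx":0,"dy":0,"dz":0,"hand":1},{"wx":0,"wy":0,"wz":0,"dx":0,"dy":0,"dz":0,"hand":0.38},{"wx":0,"wy":0,"wz":0,"dx":0,"dy":0,"dz":0,"hand":0.38},{"wx":0,"wy":0,"wz":0,"dx":0,"dy":0,"dz":0,"hand":0.38},{"wx":0,"wy":0,"wz":0,"dx":0,"dy":0,"dz":0,"hand":0.38}]'; python3 -m jog '[{"wx":0,"wy":0,"wz":0,"dx":0,"dy":0,"dz":0.06,"hand":0.38},{"wx":0,"wy":0,"wz":0,"dx":0,"dy":0,"dz":0.12,"hand":0.38},{"wx":0,"wy":0,"wz":0,"dx":0,"dy":0,"dz":0.15,"hand":0.38},{"wx":0,"wy":0,"wz":0,"dx":0,"dy":0,"dz":0.15,"hand":0.38},{"wx":0,"wy":0,"wz":0,"dx":0,"dy":0,"dz":0.1,"hand":0.38}]'
python3 -m jog '[{"wx":0,"wy":0,"wz":0,"dx":-0.01,"dy":0.14,"dz":0,"hand":0.38},{"wx":0,"wy":0,"wz":0,"dx":-0.01,"dy":0.14,"dz":0,"hand":0.38},{"wx":0,"wy":0,"wz":0,"dx":-0.01,"dy":0.14,"dz":0,"hand":0.38},{"wx":0,"wy":0,"wz":0,"dx":0,"dy":0.14,"dz":0,"hand":0.38},{"wx":0,"wy":0,"wz":0,"dx":0,"dy":0,"dz":0,"hand":0.38}]' >/dev/null;python3 -m jog '[{"wx":0,"wy":0,"wz":0,"dx":0,"dy":0,"dz":0,"hand":0.38},{"wx":0,"wy":0,"wz":0,"dx":0,"dy":0,"dz":0,"hand":0.38}]'|head -2
python3 - <<'E'
from h import *
W=r.camera_info('wrist'); np.savez('W1.npz',**W)
a=r.snapshot('wrist')[:,:,::-1]; b=r.snapshot('scene')[:,:,::-1]; c=r.snapshot('side')[:,:,::-1]
cv2.imwrite('pics/w1.png',a)
f=lambda i,s:cv2.resize(i,s,interpolation=cv2.INTER_AREA)
cv2.imwrite('pics/q1.png',np.vstack([np.hstack([a[:300,150:550],f(b,(400,300))]),np.hstack([f(c,(400,300)),cv2.resize(b[200:350,200:400],(400,300))])]))
E
```

```text
tool_pos: [0.5735, -0.1715, 0.0341]
eef_rot: [0.686, 0.727, -0.001, -0.001]
contact_force: [0.2, -0.4, -0.7]
opening: 0.493
finger_force: 40.0
clock: 28.02
tool_pos: [0.5763, -0.1708, 0.0372]
eef_rot: [0.686, 0.728, 0.001, 0.001]
contact_force: [-0.5, 0.5, 0.6]
opening: 0.62
finger_force: 0.0
clock: 28.43
tool_pos: [0.5769, -0.1707, 0.1851]
eef_rot: [0.686, 0.728, 0.001, 0.002]
contact_force: [0.3, 0.5, -0.2]
opening: 0.618
finger_force: 0.0
clock: 29.02
tool_pos: [0.5681, -0.0312, 0.1814]
```

View pics/q1.png

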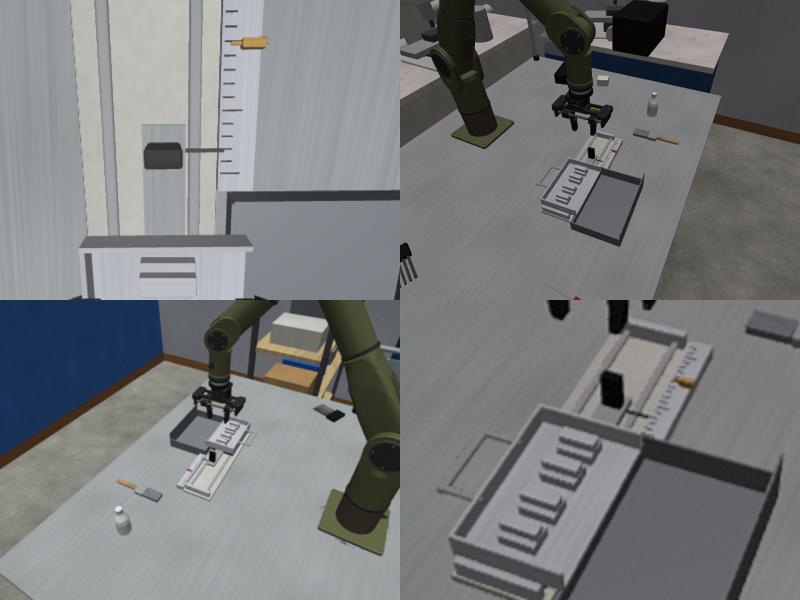

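All four blanks sit in the pan. A small white object appears at scene ≈(323,128) near the black box; I'll check its location and the pointer/mark geometry.

```bash
python3 - <<'E'
from h import *
S=r.camera_info('scene');D=r.camera_info('side')
p=ray(S,(323,130),.0); print(p, proj(D,p))
im=r.snapshot('scene'); print([(round(x['p'],2),np.round(x['bbox'])) for x in r.search_frame('scene','blank1')])
sc=cv2.resize(im[100:160,280:360,::-1],(400,300),interpolation=cv2.INTER_CUBIC)
w=cv2.imread('pics/w1.png'); z=cv2.resize(w[20:220,270:430],(400,500),interpolation=cv2.INTER_CUBIC)
o=np.zeros((500,800,3),np.uint8); o[:,:400]=z; o[:300,400:]=sc; cv2.imwrite('pics/q2.png',o)
E
```

```text
[0.31358892 0.62224463 0.        ] [[291.41037309 546.44505484]]
[(0.76, array([257., 294., 284., 313.])), (0.73, array([280., 266., 301., 281.])), (0.72, array([252., 305., 278., 328.])), (0.63, array([270., 277., 293., 294.]))]
```

View pics/q2.png

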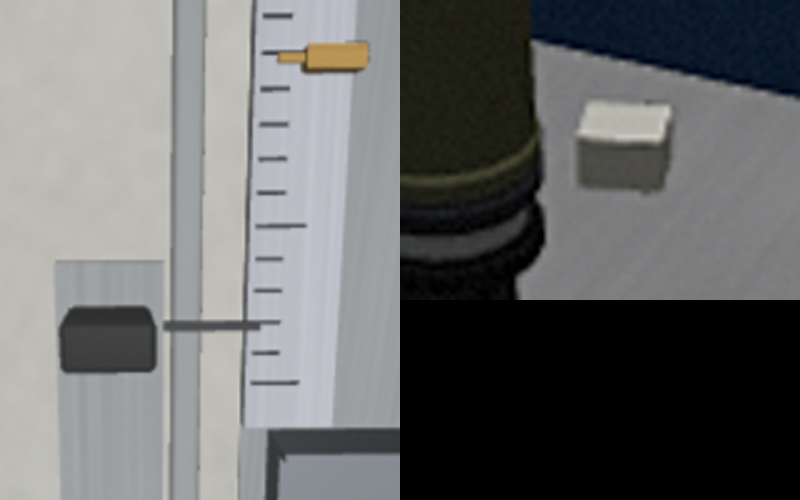

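It is a plain white box (no stem), not a blank. Pointer tip at wrist (373.8,150.2), nose (381.4,42.6), post-top centre (313,162).

```bash
python3 - <<'E'
from h import *
W=dict(np.load('W1.npz')); a=np.radians(3.4); ex=np.array([np.cos(a),np.sin(a)]); ey=np.array([-ex[1],ex[0]])
for zp,zm in((.03,.03),(.03,.026)):
    P=ray(W,(373.6,150.0),zp)[:2]; M=ray(W,(381.2,42.4),zm)[:2]; print(P,M,(M-P)@ey,(M-P)@ex)
print('post',ray(W,(312.8,161.9),.085))
A=ray(W,(270+165/2.5,20+325/2.5),.03);B=ray(W,(270+262/2.5,20+326/2.5),.03);print(np.degrees(np.arctan2(*(B-A)[1::-1])))
A=ray(W,(270+251/2.5,20+120/2.5),.02);B=ray(W,(270+244/2.5,20+425/2.5),.02);print(np.degrees(np.arctan2(*(A-B)[1::-1])))
s=r.get_state(); print(s['tool_pos'],s['q'])
E
```

```text
[0.61062964 0.02189752] [0.60819142 0.09962018] 0.07773046011786944 0.0021755224486772543
[0.61062964 0.02189752] [0.60873381 0.10021528] 0.07829234554128181 0.0027522501595745935
post [0.56290082 0.0166857  0.085     ]
2.802103577875751
94.35333228029417
[ 0.56798863 -0.03208093  0.18100593] [ 0.15441998  0.66245356 -0.30221168  1.76730749  0.27184497  0.75287783
 -0.22985596]
```

```bash
python3 -m jog '[{"wx":0,"wy":0,"wz":-0.0561,"dx":-0.0014,"dy":0.0143,"dz":0,"hand":0.38},{"wx":0,"wy":0,"wz":-0.0561,"dx":-0.0014,"dy":0.0143,"dz":0,"hand":0.38},{"wx":0,"wy":0,"wz":-0.0561,"dx":-0.0014,"dy":0.0143,"dz":0,"hand":0.38},{"wx":0,"wy":0,"wz":-0.0561,"dx":-0.0014,"dy":0.0143,"dz":0,"hand":0.38},{"wx":0,"wy":0,"wz":-0.0561,"dx":-0.0014,"dy":0.0143,"dz":0,"hand":0.38}]' >/dev/null
python3 -m jog '[{"wx":0,"wy":0,"wz":-0.0561,"dx":-0.0014,"dy":0.0143,"dz":0,"hand":0.38},{"wx":0,"wy":0,"wz":-0.0561,"dx":-0.0014,"dy":0.0143,"dz":0,"hand":0.38},{"wx":0,"wy":0,"wz":-0.0561,"dx":-0.0014,"dy":0.0143,"dz":0,"hand":0.38},{"wx":0,"wy":0,"wz":-0.0561,"dx":-0.0014,"dy":0.0143,"dz":0,"hand":0.38},{"wx":0,"wy":0,"wz":-0.0561,"dx":-0.0014,"dy":0.0143,"dz":0,"hand":0.38}]' >/dev/null
python3 -m jog '[{"wx":0,"wy":0,"wz":-0.0561,"dx":-0.0014,"dy":0.0143,"dz":0,"hand":0.38},{"wx":0,"wy":0,"wz":-0.0561,"dx":-0.0014,"dy":0.0143,"dz":0,"hand":0.38},{"wx":0,"wy":0,"wz":-0.0561,"dx":-0.0014,"dy":0.0143,"dz":0,"hand":0.38},{"wx":0,"wy":0,"wz":-0.0561,"dx":-0.0014,"dy":0.0143,"dz":0,"hand":0.38},{"wx":0,"wy":0,"wz":0,"dx":0,"dy":0,"dz":0,"hand":0.38}]' >/dev/null
python3 -m jog '[{"wx":0,"wy":0,"wz":0,"dx":0,"dy":0,"dz":-0.12,"hand":0.38},{"wx":0,"wy":0,"wz":0,"dx":0,"dy":0,"dz":-0.12,"hand":0.38},{"wx":0,"wy":0,"wz":0,"dx":0,"dy":0,"dz":-0.04,"hand":0.38},{"wx":0,"wy":0,"wz":0,"dx":0,"dy":0,"dz":0,"hand":0.38},{"wx":0,"wy":0,"wz":0,"dx":0,"dy":0,"dz":0,"hand":0.38}]'
python3 - <<'E'
from h import *
s=r.get_state(); print(s['tool_pos'],np.degrees(Rot.from_quat(s['eef_rot']).as_euler('ZYX'))[0]-90)
W=r.camera_info('wrist'); np.savez('W2.npz',**W); cv2.imwrite('pics/w2.png',r.snapshot('wrist')[:,:,::-1])
for z in(.085,):print(proj(W,[[.563,.018,.085],[.6106,.0219,.03],[.6085,.0998,.03]]))
E
```

```text
clock: 30.93
tool_pos: [0.5632, 0.0189, 0.1112]
eef_rot: [1.0, 0.03, -0.0, 0.0]
contact_force: [0.3, -0.5, 0.4]
opening: 0.616
finger_force: 0.0
[0.56319603 0.01893173 0.11122416] -86.54406746088631
[[319.71982987 270.35891216]
 [317.75911522 167.27351413]
 [194.73848155 163.23641239]]
```

View pics/w2.png

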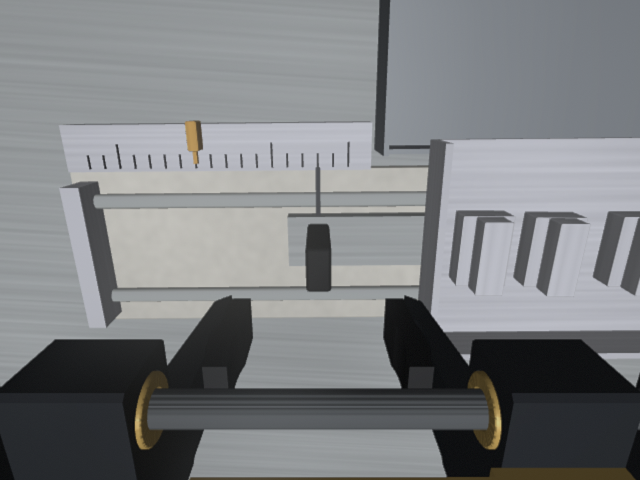

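View matches the predictions: post top at (319,262), pointer (318,167), brass nose (196,164), fingers straddling the post. Descend and grip.

```bash
python3 -m jog '[{"wx":0,"wy":0,"wz":0,"dx":0,"dy":0,"dz":-0.12,"hand":0.38},{"wx":0,"wy":0,"wz":0,"dx":0,"dy":0,"dz":-0.1,"hand":0.38},{"wx":0,"wy":0,"wz":0,"dx":0,"dy":0,"dz":-0.06,"hand":0.38},{"wx":0,"wy":0,"wz":0,"dx":0,"dy":0,"dz":-0.035,"hand":0.38},{"wx":0,"wy":0,"wz":0,"dx":0,"dy":0,"dz":0,"hand":0.38}]'|tail -5;python3 -m jog '[{"wx":0,"wy":0,"wz":0,"dx":0,"dy":0,"dz":0,"hand":1},{"wx":0,"wy":0,"wz":0,"dx":0,"dy":0,"dz":0,"hand":1},{"wx":0,"wy":0,"wz":0,"dx":0,"dy":0,"dz":0,"hand":1},{"wx":0,"wy":0,"wz":0,"dx":0,"dy":0,"dz":0,"hand":1},{"wx":0,"wy":0,"wz":0,"dx":0,"dy":0,"dz":0,"hand":1}]' 45|tail -3;python3 -m jog '[{"wx":0,"wy":0,"wz":0,"dx":0,"dy":0,"dz":0,"hand":1},{"wx":0,"wy":0,"wz":0,"dx":0,"dy":0,"dz":0,"hand":1},{"wx":0,"wy":0,"wz":0,"dx":0,"dy":0,"dz":0,"hand":1}]'
```

```text
tool_pos: [0.5632, 0.0194, 0.032]
eef_rot: [1.0, 0.03, -0.0, 0.0]
contact_force: [0.2, 0.2, 0.2]
opening: 0.623
finger_force: 0.0
contact_force: [-0.7, -0.4, -0.7]
opening: 0.266
finger_force: 0.0
clock: 32.07
tool_pos: [0.5634, 0.0186, 0.0327]
eef_rot: [1.0, 0.03, 0.0, 0.001]
contact_force: [0.1, -2.8, 3.6]
opening: 0.156
finger_force: 45.0
```

```bash
python3 -m jog '[{"wx":0,"wy":0,"wz":0,"dx":-0.0015,"dy":0.01,"dz":0,"hand":1},{"wx":0,"wy":0,"wz":0,"dx":-0.0015,"dy":0.02,"dz":0,"hand":1},{"wx":0,"wy":0,"wz":0,"dx":-0.0015,"dy":0.03,"dz":0,"hand":1},{"wx":0,"wy":0,"wz":0,"dx":-0.0015,"dy":0.03,"dz":0,"hand":1},{"wx":0,"wy":0,"wz":0,"dx":-0.0015,"dy":0.03,"dz":0,"hand":1}]'
python3 -m jog '[{"wx":0,"wy":0,"wz":0,"dx":-0.0015,"dy":0.03,"dz":0,"hand":1},{"wx":0,"wy":0,"wz":0,"dx":-0.0015,"dy":0.03,"dz":0,"hand":1},{"wx":0,"wy":0,"wz":0,"dx":-0.0015,"dy":0.03,"dz":0,"hand":1},{"wx":0,"wy":0,"wz":0,"dx":-0.0015,"dy":0.02,"dz":0,"hand":1},{"wx":0,"wy":0,"wz":0,"dx":-0.0015,"dy":0.02,"dz":0,"hand":1}]'
python3 -m jog '[{"wx":0,"wy":0,"wz":0,"dx":-0.0015,"dy":0.02,"dz":0,"hand":1},{"wx":0,"wy":0,"wz":0,"dx":-0.0015,"dy":0.02,"dz":0,"hand":1},{"wx":0,"wy":0,"wz":0,"dx":0,"dy":0.01,"dz":0,"hand":1},{"wx":0,"wy":0,"wz":0,"dx":0,"dy":0,"dz":0,"hand":1}]'
python3 - <<'E'
from h import *
im=r.snapshot('wrist'); W=r.camera_info('wrist'); print(r.get_state()['tool_pos'])
np.savez('W3.npz',**W); c=im[100:300,200:520,::-1]; cv2.imwrite('pics/w3.png',cv2.resize(c,None,fx=2.5,fy=2.5,interpolation=cv2.INTER_CUBIC))
print(proj(W,[.6085,.0998,.03]))
E
```

```text
clock: 32.48
tool_pos: [0.5614, 0.0474, 0.0327]
eef_rot: [1.0, 0.029, 0.0, 0.001]
contact_force: [-1.3, -6.7, 4.5]
opening: 0.15
finger_force: 45.0
clock: 32.9
tool_pos: [0.5591, 0.0794, 0.0327]
eef_rot: [1.0, 0.029, -0.0, 0.002]
contact_force: [-0.2, -8.6, 4.6]
opening: 0.153
finger_force: 45.0
clock: 33.23
tool_pos: [0.5582, 0.0926, 0.0327]
eef_rot: [1.0, 0.029, -0.0, 0.001]
contact_force: [-1.9, -5.6, 5.9]
opening: 0.152
finger_force: 45.0
[0.55824831 0.09240827 0.0326811 ]
[[308.0031394  185.23836516]]
```

View pics/w3.png

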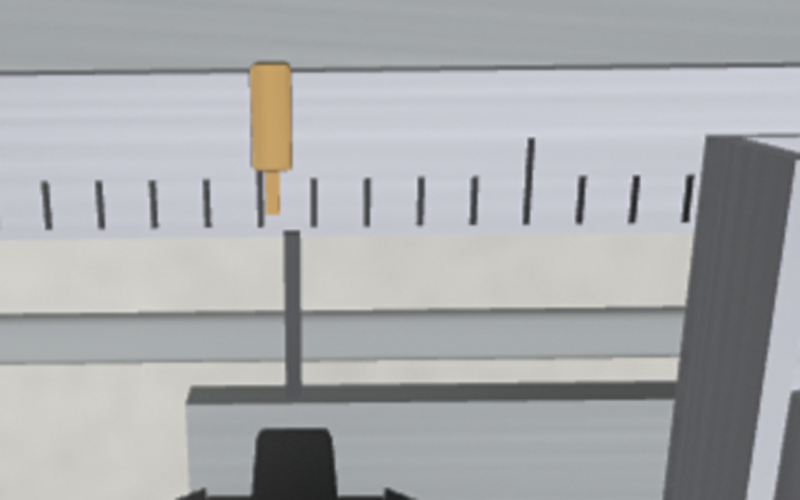

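Pointer (292,232) vs. nose (272,213) in the crop; tick pitch is 53.5 px per 10 mm, so 3.6 mm remain, agreeing with the encoder (4.0 mm). Finish the pull and hold.

```bash
python3 -m jog '[{"wx":0,"wy":0,"wz":0,"dx":-0.001,"dy":0.008,"dz":0,"hand":1},{"wx":0,"wy":0,"wz":0,"dx":0,"dy":0.007,"dz":0,"hand":1},{"wx":0,"wy":0,"wz":0,"dx":0,"dy":0,"dz":0,"hand":1},{"wx":0,"wy":0,"wz":0,"dx":0,"dy":0,"dz":0,"hand":1},{"wx":0,"wy":0,"wz":0,"dx":0,"dy":0,"dz":0,"hand":1}]'
for i in 1 2; do python3 -m jog '[{"wx":0,"wy":0,"wz":0,"dx":0,"dy":0,"dz":0,"hand":1},{"wx":0,"wy":0,"wz":0,"dx":0,"dy":0,"dz":0,"hand":1},{"wx":0,"wy":0,"wz":0,"dx":0,"dy":0,"dz":0,"hand":1},{"wx":0,"wy":0,"wz":0,"dx":0,"dy":0,"dz":0,"hand":1},{"wx":0,"wy":0,"wz":0,"dx":0,"dy":0,"dz":0,"hand":1}]'; done | grep -E 'clock|pos|open|finger'
python3 - <<'E'
from h import *
im=r.snapshot('wrist'); 
def col(mask,r0,r1):
    y,x=np.nonzero(mask[r0:r1,250:400]); return x.mean()+250,len(x),y.min()+r0,y.max()+r0
h=cv2.cvtColor(im,cv2.COLOR_RGB2HSV)
print('nose',col((h[...,1]>110)&(h[...,2]>80)&(h[...,0]<30),170,188)); g=im.max(2)<110
for r0 in(196,205,215):print('pointer',r0,col(g,r0,r0+6))
E
```

```text
clock: 33.7
tool_pos: [0.558, 0.0955, 0.0327]
eef_rot: [1.0, 0.029, -0.0, 0.002]
contact_force: [-0.8, -6.2, 5.8]
opening: 0.157
finger_force: 45.0
clock: 34.12
tool_pos: [0.558, 0.0955, 0.0326]
opening: 0.156
finger_force: 45.0
clock: 34.53
tool_pos: [0.558, 0.0955, 0.0327]
opening: 0.157
finger_force: 45.0
nose (np.float64(315.5), 60, np.int64(170), np.int64(184))
pointer 196 (np.float64(316.5), 36, np.int64(196), np.int64(201))
pointer 205 (np.float64(316.5), 36, np.int64(205), np.int64(210))
pointer 215 (np.float64(316.57142857142856), 35, np.int64(215), np.int64(220))
```

Pointer 316.5 px vs nose 315.5 px (≈0.5 mm). Hold past two seconds, then lead it home and let go.

```bash
for i in 1 2 3 4; do python3 -m jog '[{"wx":0,"wy":0,"wz":0,"dx":0,"dy":0,"dz":0,"hand":1},{"wx":0,"wy":0,"wz":0,"dx":0,"dy":0,"dz":0,"hand":1},{"wx":0,"wy":0,"wz":0,"dx":0,"dy":0,"dz":0,"hand":1},{"wx":0,"wy":0,"wz":0,"dx":0,"dy":0,"dz":0,"hand":1},{"wx":0,"wy":0,"wz":0,"dx":0,"dy":0,"dz":0,"hand":1}]'; done | grep -E 'clock|pos|open'
python3 -m jog '[{"wx":0,"wy":0,"wz":0,"dx":0.0015,"dy":-0.01,"dz":0,"hand":1},{"wx":0,"wy":0,"wz":0,"dx":0.0015,"dy":-0.02,"dz":0,"hand":1},{"wx":0,"wy":0,"wz":0,"dx":0.0015,"dy":-0.03,"dz":0,"hand":1},{"wx":0,"wy":0,"wz":0,"dx":0.0015,"dy":-0.03,"dz":0,"hand":1},{"wx":0,"wy":0,"wz":0,"dx":0.0015,"dy":-0.03,"dz":0,"hand":1}]'|tail -5
python3 -m jog '[{"wx":0,"wy":0,"wz":0,"dx":0.0015,"dy":-0.03,"dz":0,"hand":1},{"wx":0,"wy":0,"wz":0,"dx":0.0015,"dy":-0.03,"dz":0,"hand":1},{"wx":0,"wy":0,"wz":0,"dx":0.0015,"dy":-0.03,"dz":0,"hand":1},{"wx":0,"wy":0,"wz":0,"dx":0.0015,"dy":-0.03,"dz":0,"hand":1},{"wx":0,"wy":0,"wz":0,"dx":0.0015,"dy":-0.02,"dz":0,"hand":1}]'|tail -5
python3 -m jog '[{"wx":0,"wy":0,"wz":0,"dx":0.0015,"dy":-0.02,"dz":0,"hand":1},{"wx":0,"wy":0,"wz":0,"dx":0.0015,"dy":-0.015,"dz":0,"hand":1},{"wx":0,"wy":0,"wz":0,"dx":0,"dy":-0.005,"dz":0,"hand":1},{"wx":0,"wy":0,"wz":0,"dx":0,"dy":0,"dz":0,"hand":1}]'
python3 -m jog '[{"wx":0,"wy":0,"wz":0,"dx":0,"dy":0,"dz":0,"hand":0.38},{"wx":0,"wy":0,"wz":0,"dx":0,"dy":0,"dz":0,"hand":0.38},{"wx":0,"wy":0,"wz":0,"dx":0,"dy":0,"dz":0,"hand":0.38},{"wx":0,"wy":0,"wz":0,"dx":0,"dy":0,"dz":0,"hand":0.38},{"wx":0,"wy":0,"wz":0,"dx":0,"dy":0,"dz":0,"hand":0.38}]'
python3 -m jog '[{"wx":0,"wy":0,"wz":0,"dx":0,"dy":0,"dz":0,"hand":0.38},{"wx":0,"wy":0,"wz":0,"dx":0,"dy":0,"dz":0.1,"hand":0.38},{"wx":0,"wy":0,"wz":0,"dx":0,"dy":0,"dz":0.14,"hand":0.38},{"wx":0,"wy":0,"wz":0,"dx":0,"dy":0,"dz":0.14,"hand":0.38},{"wx":0,"wy":0,"wz":0,"dx":0,"dy":0,"dz":0.14,"hand":0.38}]'
```

```text
clock: 35.0
tool_pos: [0.558, 0.0955, 0.0327]
opening: 0.153
clock: 35.42
tool_pos: [0.558, 0.0955, 0.0327]
opening: 0.153
clock: 35.83
tool_pos: [0.558, 0.0955, 0.0327]
opening: 0.157
clock: 36.25
tool_pos: [0.558, 0.0955, 0.0327]
opening: 0.154
tool_pos: [0.56, 0.0668, 0.0327]
eef_rot: [1.0, 0.03, -0.0, 0.001]
contact_force: [0.2, -3.3, 5.2]
opening: 0.155
finger_force: 45.0
tool_pos: [0.5625, 0.0319, 0.0327]
eef_rot: [1.0, 0.03, 0.0, 0.0]
contact_force: [0.1, -2.3, 6.0]
opening: 0.15
finger_force: 45.0
clock: 37.42
tool_pos: [0.5632, 0.022, 0.0327]
eef_rot: [1.0, 0.029, 0.0, 0.001]
contact_force: [-0.5, -4.5, 5.8]
opening: 0.154
finger_force: 45.0
clock: 37.83
tool_pos: [0.5625, 0.0242, 0.032]
eef_rot: [1.0, 0.03, -0.0, -0.0]
contact_force: [1.3, -0.6, 0.5]
opening: 0.506
finger_force: 0.0
clock: 38.25
tool_pos: [0.5622, 0.0235, 0.1635]
eef_rot: [1.0, 0.03, -0.001, -0.0]
contact_force: [0.3, 0.3, -0.6]
opening: 0.618
finger_force: 0.0
```

```bash
python3 -m jog '[{"wx":0,"wy":0,"wz":0.0561,"dx":-0.0264,"dy":-0.0514,"dz":0,"hand":0.38},{"wx":0,"wy":0,"wz":0.0561,"dx":-0.0264,"dy":-0.0514,"dz":0,"hand":0.38},{"wx":0,"wy":0,"wz":0.0561,"dx":-0.0264,"dy":-0.0514,"dz":0,"hand":0.38},{"wx":0,"wy":0,"wz":0.0561,"dx":-0.0264,"dy":-0.0514,"dz":0,"hand":0.38},{"wx":0,"wy":0,"wz":0.0561,"dx":-0.0264,"dy":-0.0514,"dz":0,"hand":0.38}]' >/dev/null
python3 -m jog '[{"wx":0,"wy":0,"wz":0.0561,"dx":-0.0264,"dy":-0.0514,"dz":0,"hand":0.38},{"wx":0,"wy":0,"wz":0.0561,"dx":-0.0264,"dy":-0.0514,"dz":0,"hand":0.38},{"wx":0,"wy":0,"wz":0.0561,"dx":-0.0264,"dy":-0.0514,"dz":0,"hand":0.38},{"wx":0,"wy":0,"wz":0.0561,"dx":-0.0264,"dy":-0.0514,"dz":0,"hand":0.38},{"wx":0,"wy":0,"wz":0.0561,"dx":-0.0264,"dy":-0.0514,"dz":0,"hand":0.38}]' >/dev/null
python3 -m jog '[{"wx":0,"wy":0,"wz":0.0561,"dx":-0.0264,"dy":-0.0514,"dz":0,"hand":0.38},{"wx":0,"wy":0,"wz":0.0561,"dx":-0.0264,"dy":-0.0514,"dz":0,"hand":0.38},{"wx":0,"wy":0,"wz":0.0561,"dx":-0.0264,"dy":-0.0514,"dz":0,"hand":0.38},{"wx":0,"wy":0,"wz":0.0561,"dx":-0.0264,"dy":-0.0514,"dz":0,"hand":0.38},{"wx":0,"wy":0,"wz":0,"dx":0,"dy":0,"dz":0,"hand":0.38}]' >/dev/null
python3 -m jog '[{"wx":0,"wy":0,"wz":0,"dx":0,"dy":0,"dz":0,"hand":0.38},{"wx":0,"wy":0,"wz":0,"dx":0,"dy":0,"dz":0,"hand":0.38}]'|sed -n 2,3p
cat > bar.py <<'E'
from h import *
W=r.camera_info('wrist'); im=r.snapshot('wrist'); cv2.imwrite('pics/bar.png',im[:,:,::-1]); s=r.get_state()
print(s['tool_pos'],np.degrees(Rot.from_quat(s['eef_rot']).as_euler('ZYX'))[0]-90)
P=proj(W,[[.4697+.0593*t,-.1556-.998*t,.067] for t in(-.045,0,.045)]); print(P)
print('blanks',[(round(x['p'],2),np.round(x['bbox'])) for x in r.search_frame('wrist','blank1')])
v0=int(P[0][1])
for v in range(v0-20,min(v0+110,330),12): print(v,im[v,int(P[1][0])-30:int(P[1][0])+34:2].mean(1).astype(int))
E
python3 bar.py
```

```text
tool_pos: [0.4711, -0.1556, 0.1624]
eef_rot: [0.686, 0.727, 0.001, 0.0]
[ 0.47121218 -0.15537693  0.1624228 ] 3.391484840743942
[[314.02996338 166.86559344]
 [314.36137323 231.08870145]
 [314.66101796 289.15612416]]
blanks [(0.7, array([434.,  92., 524., 144.])), (0.62, array([429., 137., 513., 184.])), (0.61, array([423., 238., 496., 277.])), (0.56, array([420., 288., 487., 324.]))]
146 [153 151 153 155 153 154 154 154 158 159 153 152 154 155 153 152 155 159
 153 152 149 152 152 150 150 154 155 156 153 154 155 151]
158 [154 153 154 155 153 156 155 154 159 158 153 152 154 154 153 153 159 158
 153 152 150 154 150 150 153 154 156 155 151 156 154 150]
170 [154 154 155 155 154 156 155 157 119 139 151 149 149 151 151 150 150 150
 151 150 149 150 150 150 150 151 150 150 150 151 150 150]
182 [155 155 155 154 154 158 155 158 127 136 151 149 149 150 151 150 137 123
 153 151 154 152 150 153 154 156 157 151 156 154 151 149]
194 [155 156 155 154 155 157 155 159 139 129 152 149 150 150 151 150 139 126
 152 152 153 150 151 154 153 158 154 151 156 152 149 150]
206 [156 157 153 154 156 157 153 159 158 124 151 149 150 150 152 151 141 116
 152 153 153 149 153 154 156 157 150 155 155 152 149 149]
218 [156 155 152 154 157 156 154 159 156 119 149 149 150 150 152 151 142 121
 151 153 152 150 154 153 156 155 150 154 152 150 150 149]
230 [156 154 150 154 157 155 155 159 155 118 146 150 150 150 151 152 146 113
 153 152 149 152 154 153 156 150 153 153 151 150 150 151]
242 [156 151 150 155 156 153 156 159 152 114 144 150 149 150 151 151 147 118
 153 150 148 153 153 155 156 148 154 152 150 150 148 152]
254 [155 150 150 153 155 151 156 157 151 114 140 150 149 150 151 151 149 118
 152 149 151 154 152 155 150 151 152 150 149 150 150 152]
266 [153 147 149 154 154 151 156 154 150 114 135 151 149 150 150 151 150 119
 151 147 152 152 152 154 147 152 151 150 150 149 152 151]
```

```bash
cat > panfit.py <<'E'
from h import *
W=r.camera_info('wrist'); r.snapshot('wrist')
for x in r.masks_of('wrist','blank1'):
    m=x['region']
    if x['p']<.3 or m.sum()<150: continue
    p,e=fitblank([(W,m)],ray(W,cen(m),.06)[:2],z=.049,starts=4)
    a=np.radians(3.4); ex=np.array([np.cos(a),np.sin(a)]); ey=np.array([-ex[1],ex[0]]); q=p[:2]-[.5725,-.1495]
    print(round(x['p'],2),'rig',(q@ex).round(4),(q@ey).round(4),'yaw',round((np.degrees(p[2])+90)%180-90,1),round(e,3))
E
python3 panfit.py
```

```text
0.81 rig 0.0007 0.0474 yaw 0.5 0.065
0.77 rig 0.0031 0.0777 yaw 1.4 0.05
0.7 rig 0.0015 -0.0645 yaw 2.3 0.166
0.64 rig 0.0026 -0.022 yaw 4.7 0.051
```

A blank has shifted ~2 cm along the pan (probably the announced knock), but all four are inside. Now grip the bar with a narrower opening.

```bash
python3 -m jog '[{"wx":0,"wy":0,"wz":0,"dx":-0.0145,"dy":0,"dz":-0.06,"hand":0.65},{"wx":0,"wy":0,"wz":0,"dx":0,"dy":0,"dz":-0.06,"hand":0.65},{"wx":0,"wy":0,"wz":0,"dx":0,"dy":0,"dz":-0.06,"hand":0.65},{"wx":0,"wy":0,"wz":0,"dx":0,"dy":0,"dz":-0.06,"hand":0.65},{"wx":0,"wy":0,"wz":0,"dx":0,"dy":0,"dz":0,"hand":0.65}]'
python3 -m jog '[{"wx":0,"wy":0,"wz":0,"dx":0,"dy":0,"dz":-0.06,"hand":0.65},{"wx":0,"wy":0,"wz":0,"dx":0,"dy":0,"dz":-0.08,"hand":0.65},{"wx":0,"wy":0,"wz":0,"dx":0,"dy":0,"dz":-0.08,"hand":0.65},{"wx":0,"wy":0,"wz":0,"dx":0,"dy":0,"dz":-0.06,"hand":0.65},{"wx":0,"wy":0,"wz":0,"dx":0,"dy":0,"dz":0,"hand":0.65}]'
python3 -m jog '[{"wx":0,"wy":0,"wz":0,"dx":0,"dy":0,"dz":0,"hand":1},{"wx":0,"wy":0,"wz":0,"dx":0,"dy":0,"dz":0,"hand":1},{"wx":0,"wy":0,"wz":0,"dx":0,"dy":0,"dz":0,"hand":1},{"wx":0,"wy":0,"wz":0,"dx":0,"dy":0,"dz":0,"hand":1},{"wx":0,"wy":0,"wz":0,"dx":0,"dy":0,"dz":0,"hand":1}]' 20
```

```text
clock: 40.28
tool_pos: [0.4656, -0.1556, 0.1003]
eef_rot: [0.685, 0.728, -0.001, -0.002]
contact_force: [-0.3, 0.1, 1.0]
opening: 0.354
finger_force: 0.0
clock: 40.7
tool_pos: [0.4662, -0.1558, 0.0308]
eef_rot: [0.685, 0.728, -0.001, -0.001]
contact_force: [-0.1, 1.0, 0.7]
opening: 0.35
finger_force: 0.0
clock: 41.12
tool_pos: [0.4659, -0.1569, 0.0333]
eef_rot: [0.686, 0.728, -0.001, -0.0]
contact_force: [-3.8, 2.1, 7.0]
opening: 0.122
finger_force: 20.0
```

```bash
(python3 -m jog '[{"wx":0,"wy":0,"wz":0,"dx":0.003,"dy":0,"dz":0.025,"hand":1},{"wx":0,"wy":0,"wz":0,"dx":0.005,"dy":0.0004,"dz":0.025,"hand":1},{"wx":0,"wy":0,"wz":0,"dx":0.006,"dy":0.0004,"dz":0.025,"hand":1},{"wx":0,"wy":0,"wz":0,"dx":0.007,"dy":0.0004,"dz":0.0245,"hand":1},{"wx":0,"wy":0,"wz":0,"dx":0.009,"dy":0.0006,"dz":0.0245,"hand":1}]' 30
python3 -m jog '[{"wx":0,"wy":0,"wz":0,"dx":0.0108,"dy":0.0006,"dz":0.023,"hand":1},{"wx":0,"wy":0,"wz":0,"dx":0.0108,"dy":0.0006,"dz":0.023,"hand":1},{"wx":0,"wy":0,"wz":0,"dx":0.0108,"dy":0.0006,"dz":0.023,"hand":1},{"wx":0,"wy":0,"wz":0,"dx":0.0108,"dy":0.0006,"dz":0.023,"hand":1},{"wx":0,"wy":0,"wz":0,"dx":0.0108,"dy":0.0006,"dz":0.023,"hand":1}]')
```

```text
clock: 41.53
tool_pos: [0.4728, -0.1563, 0.0638]
eef_rot: [0.686, 0.728, -0.001, -0.001]
contact_force: [-4.9, 0.4, -1.8]
opening: 0.125
finger_force: 30.0
clock: 41.95
tool_pos: [0.4851, -0.1555, 0.0924]
eef_rot: [0.686, 0.728, -0.002, -0.002]
contact_force: [-6.0, 0.9, -1.3]
opening: 0.127
finger_force: 30.0
```

Following the arc with low force; continue to about 1.0 rad.

```bash
(python3 -m jog '[{"wx":0,"wy":0,"wz":0,"dx":0.0152,"dy":0.0009,"dz":0.0204,"hand":1},{"wx":0,"wy":0,"wz":0,"dx":0.0152,"dy":0.0009,"dz":0.0204,"hand":1},{"wx":0,"wy":0,"wz":0,"dx":0.0152,"dy":0.0009,"dz":0.0204,"hand":1},{"wx":0,"wy":0,"wz":0,"dx":0.0152,"dy":0.0009,"dz":0.0204,"hand":1},{"wx":0,"wy":0,"wz":0,"dx":0.0152,"dy":0.0009,"dz":0.0204,"hand":1}]'
python3 -m jog '[{"wx":0,"wy":0,"wz":0,"dx":0.0188,"dy":0.0011,"dz":0.017,"hand":1},{"wx":0,"wy":0,"wz":0,"dx":0.0188,"dy":0.0011,"dz":0.017,"hand":1},{"wx":0,"wy":0,"wz":0,"dx":0.0188,"dy":0.0011,"dz":0.017,"hand":1},{"wx":0,"wy":0,"wz":0,"dx":0.0188,"dy":0.0011,"dz":0.017,"hand":1},{"wx":0,"wy":0,"wz":0,"dx":0.0188,"dy":0.0011,"dz":0.017,"hand":1}]'
python3 -m jog '[{"wx":0,"wy":0,"wz":0,"dx":0.022,"dy":0.0013,"dz":0.013,"hand":1},{"wx":0,"wy":0,"wz":0,"dx":0.022,"dy":0.0013,"dz":0.013,"hand":1},{"wx":0,"wy":0,"wz":0,"dx":0.022,"dy":0.0013,"dz":0.013,"hand":1},{"wx":0,"wy":0,"wz":0,"dx":0.022,"dy":0.0013,"dz":0.013,"hand":1},{"wx":0,"wy":0,"wz":0,"dx":0.022,"dy":0.0013,"dz":0.013,"hand":1}]'
python3 -m jog '[{"wx":0,"wy":0,"wz":0,"dx":0,"dy":0,"dz":0,"hand":1},{"wx":0,"wy":0,"wz":0,"dx":0,"dy":0,"dz":0,"hand":1},{"wx":0,"wy":0,"wz":0,"dx":0,"dy":0,"dz":0,"hand":1},{"wx":0,"wy":0,"wz":0,"dx":0,"dy":0,"dz":0,"hand":1},{"wx":0,"wy":0,"wz":0,"dx":0,"dy":0,"dz":0,"hand":1}]')|grep -vE 'rot'
python3 - <<'E'
from h import *
a=r.snapshot('scene'); cv2.imwrite('pics/tip_scene.png',a[:,:,::-1]); print([(round(x['p'],2),np.round(x['bbox'])) for x in r.search_frame('scene','blank1')])
a=r.snapshot('side'); print([(round(x['p'],2),np.round(x['bbox'])) for x in r.search_frame('side','blank1')])
a=r.snapshot('wrist'); print([(round(x['p'],2),np.round(x['bbox'])) for x in r.search_frame('wrist','blank1')])
E
```

```text
clock: 42.37
tool_pos: [0.5022, -0.1543, 0.1178]
contact_force: [-9.2, 0.1, 3.3]
opening: 0.124
finger_force: 30.0
clock: 42.78
tool_pos: [0.5247, -0.1529, 0.1396]
contact_force: [-12.7, 2.2, 10.8]
opening: 0.123
finger_force: 30.0
clock: 43.2
tool_pos: [0.5558, -0.1508, 0.1574]
contact_force: [-6.9, 1.6, 9.6]
opening: 0.124
finger_force: 30.0
clock: 43.62
tool_pos: [0.5576, -0.1507, 0.158]
contact_force: [-7.9, 1.8, 16.3]
opening: 0.121
finger_force: 30.0
[(0.6, array([307., 315., 326., 338.])), (0.59, array([319., 293., 334., 315.])), (0.53, array([302., 328., 317., 353.])), (0.51, array([327., 286., 342., 302.]))]
[(0.75, array([315., 217., 322., 236.])), (0.66, array([316., 214., 330., 226.])), (0.57, array([329., 203., 338., 218.])), (0.48, array([334., 192., 347., 208.]))]
[(0.89, array([442., 261., 497., 317.])), (0.88, array([448., 222., 501., 267.])), (0.71, array([458.,  92., 525., 140.])), (0.6, array([456., 135., 519., 186.]))]
```

```bash
cat > binfit.py <<'E'
from h import *
a=np.radians(3.4); ex=np.array([np.cos(a),np.sin(a)]); ey=np.array([-ex[1],ex[0]])
for n in('scene','side','wrist'):
    C=r.camera_info(n); r.snapshot(n)
    if n!='wrist':
        for x in r.masks_of(n,'bin')[:1]: print(n,'bin',round(x['p'],2),np.round(x['bbox']))
    for x in r.search_frame(n,'blank1'):
        if x['p']<.3: continue
        b=x['bbox']; p=ray(C,((b[0]+b[2])/2,(b[1]+b[3])/2),.018)[:2]-[.5725,-.1495]; print(n,round(x['p'],2),'rel pan_mid',(p@ex).round(3),(p@ey).round(3))
E
python3 binfit.py
```

```text
scene bin 0.88 [274. 270. 390. 396.]
scene 0.83 rel pan_mid 0.106 -0.018
scene 0.72 rel pan_mid 0.104 0.082
scene 0.58 rel pan_mid 0.107 0.053
scene 0.53 rel pan_mid 0.109 -0.053
side bin 0.94 [271. 168. 353. 245.]
side 0.71 rel pan_mid 0.106 0.076
side 0.57 rel pan_mid 0.107 -0.024
side 0.57 rel pan_mid 0.106 -0.064
wrist 0.86 rel pan_mid 0.117 -0.024
wrist 0.76 rel pan_mid 0.117 0.077
wrist 0.61 rel pan_mid 0.119 -0.067
wrist 0.57 rel pan_mid 0.118 0.042
```

View pics/tip_scene.png

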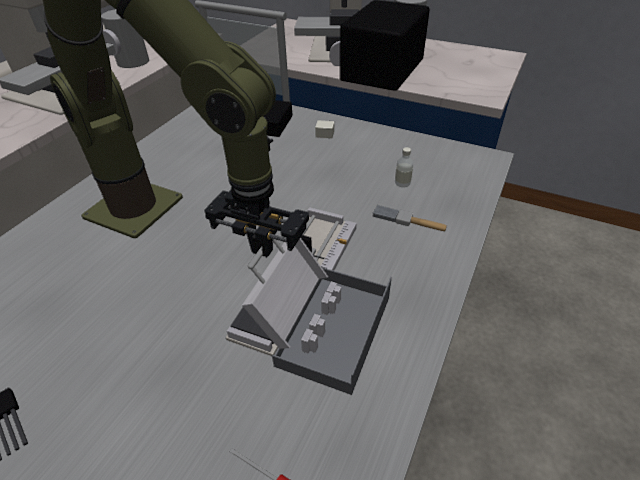

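The scene view shows all four blanks standing in the bin at (305–340, 290–350), the pan steeply tipped and empty. Lower the pan along the same arc.

```bash
(python3 -m jog '[{"wx":0,"wy":0,"wz":0,"dx":-0.022,"dy":-0.0013,"dz":-0.013,"hand":1},{"wx":0,"wy":0,"wz":0,"dx":-0.022,"dy":-0.0013,"dz":-0.013,"hand":1},{"wx":0,"wy":0,"wz":0,"dx":-0.022,"dy":-0.0013,"dz":-0.013,"hand":1},{"wx":0,"wy":0,"wz":0,"dx":-0.022,"dy":-0.0013,"dz":-0.013,"hand":1},{"wx":0,"wy":0,"wz":0,"dx":-0.022,"dy":-0.0013,"dz":-0.013,"hand":1}]'
python3 -m jog '[{"wx":0,"wy":0,"wz":0,"dx":-0.0188,"dy":-0.0011,"dz":-0.017,"hand":1},{"wx":0,"wy":0,"wz":0,"dx":-0.0188,"dy":-0.0011,"dz":-0.017,"hand":1},{"wx":0,"wy":0,"wz":0,"dx":-0.0188,"dy":-0.0011,"dz":-0.017,"hand":1},{"wx":0,"wy":0,"wz":0,"dx":-0.0188,"dy":-0.0011,"dz":-0.017,"hand":1},{"wx":0,"wy":0,"wz":0,"dx":-0.0188,"dy":-0.0011,"dz":-0.017,"hand":1}]'
python3 -m jog '[{"wx":0,"wy":0,"wz":0,"dx":-0.0152,"dy":-0.0009,"dz":-0.0204,"hand":1},{"wx":0,"wy":0,"wz":0,"dx":-0.0152,"dy":-0.0009,"dz":-0.0204,"hand":1},{"wx":0,"wy":0,"wz":0,"dx":-0.0152,"dy":-0.0009,"dz":-0.0204,"hand":1},{"wx":0,"wy":0,"wz":0,"dx":-0.0152,"dy":-0.0009,"dz":-0.0204,"hand":1},{"wx":0,"wy":0,"wz":0,"dx":-0.0152,"dy":-0.0009,"dz":-0.0204,"hand":1}]'
python3 -m jog '[{"wx":0,"wy":0,"wz":0,"dx":-0.0108,"dy":-0.0006,"dz":-0.023,"hand":1},{"wx":0,"wy":0,"wz":0,"dx":-0.0108,"dy":-0.0006,"dz":-0.023,"hand":1},{"wx":0,"wy":0,"wz":0,"dx":-0.0108,"dy":-0.0006,"dz":-0.023,"hand":1},{"wx":0,"wy":0,"wz":0,"dx":-0.0108,"dy":-0.0006,"dz":-0.023,"hand":1},{"wx":0,"wy":0,"wz":0,"dx":-0.0108,"dy":-0.0006,"dz":-0.023,"hand":1}]'
python3 -m jog '[{"wx":0,"wy":0,"wz":0,"dx":-0.009,"dy":-0.0006,"dz":-0.0245,"hand":1},{"wx":0,"wy":0,"wz":0,"dx":-0.007,"dy":-0.0004,"dz":-0.0245,"hand":1},{"wx":0,"wy":0,"wz":0,"dx":-0.006,"dy":-0.0004,"dz":-0.025,"hand":1},{"wx":0,"wy":0,"wz":0,"dx":-0.005,"dy":-0.0004,"dz":-0.025,"hand":1},{"wx":0,"wy":0,"wz":0,"dx":-0.003,"dy":0,"dz":-0.02,"hand":1}]'
python3 -m jog '[{"wx":0,"wy":0,"wz":0,"dx":0,"dy":0,"dz":0,"hand":1},{"wx":0,"wy":0,"wz":0,"dx":0,"dy":0,"dz":0,"hand":1}]')|grep -vE rot
```

```text
clock: 44.73
tool_pos: [0.5301, -0.1526, 0.1412]
contact_force: [-5.9, 1.1, 8.7]
opening: 0.124
finger_force: 30.0
clock: 45.15
tool_pos: [0.5063, -0.1542, 0.1189]
contact_force: [-5.2, 0.4, 6.2]
opening: 0.121
finger_force: 30.0
clock: 45.57
tool_pos: [0.4877, -0.1555, 0.093]
contact_force: [-4.3, 0.2, 3.2]
opening: 0.122
finger_force: 30.0
clock: 45.98
tool_pos: [0.4741, -0.1564, 0.0637]
contact_force: [-4.1, -0.3, 1.7]
opening: 0.12
finger_force: 30.0
clock: 46.4
tool_pos: [0.4663, -0.1569, 0.0328]
contact_force: [-5.1, -1.3, 0.8]
opening: 0.123
finger_force: 30.0
clock: 46.57
tool_pos: [0.4664, -0.1569, 0.0331]
contact_force: [-5.2, -0.6, -0.1]
opening: 0.122
finger_force: 30.0
```

```bash
(python3 -m jog '[{"wx":0,"wy":0,"wz":0,"dx":0,"dy":0,"dz":0,"hand":0.65},{"wx":0,"wy":0,"wz":0,"dx":0,"dy":0,"dz":0,"hand":0.65},{"wx":0,"wy":0,"wz":0,"dx":0,"dy":0,"dz":0,"hand":0.65},{"wx":0,"wy":0,"wz":0,"dx":0,"dy":0,"dz":0,"hand":0.65},{"wx":0,"wy":0,"wz":0,"dx":0,"dy":0,"dz":0,"hand":0.65}]'
python3 -m jog '[{"wx":0,"wy":0,"wz":0,"dx":0,"dy":0,"dz":0.08,"hand":0.65},{"wx":0,"wy":0,"wz":0,"dx":0,"dy":0,"dz":0.12,"hand":0.65},{"wx":0,"wy":0,"wz":0,"dx":0,"dy":0,"dz":0.14,"hand":0.65},{"wx":0,"wy":0,"wz":0,"dx":0,"dy":0,"dz":0.14,"hand":0.65},{"wx":0,"wy":0,"wz":0,"dx":0,"dy":0,"dz":0.08,"hand":0.65}]'
python3 -m jog '[{"wx":0,"wy":0,"wz":-0.0561,"dx":0.0277,"dy":0.0501,"dz":0,"hand":0.38},{"wx":0,"wy":0,"wz":-0.0561,"dx":0.0277,"dy":0.0501,"dz":0,"hand":0.38},{"wx":0,"wy":0,"wz":-0.0561,"dx":0.0277,"dy":0.0501,"dz":0,"hand":0.38},{"wx":0,"wy":0,"wz":-0.0561,"dx":0.0277,"dy":0.0501,"dz":0,"hand":0.38},{"wx":0,"wy":0,"wz":-0.0561,"dx":0.0277,"dy":0.0501,"dz":0,"hand":0.38}]'
python3 -m jog '[{"wx":0,"wy":0,"wz":-0.0561,"dx":0.0277,"dy":0.0501,"dz":0,"hand":0.38},{"wx":0,"wy":0,"wz":-0.0561,"dx":0.0277,"dy":0.0501,"dz":0,"hand":0.38},{"wx":0,"wy":0,"wz":-0.0561,"dx":0.0277,"dy":0.0501,"dz":0,"hand":0.38},{"wx":0,"wy":0,"wz":-0.0561,"dx":0.0277,"dy":0.0501,"dz":0,"hand":0.38},{"wx":0,"wy":0,"wz":-0.0561,"dx":0.0277,"dy":0.0501,"dz":0,"hand":0.38}]'
python3 -m jog '[{"wx":0,"wy":0,"wz":-0.0561,"dx":0.0277,"dy":0.0501,"dz":0,"hand":0.38},{"wx":0,"wy":0,"wz":-0.0561,"dx":0.0277,"dy":0.0501,"dz":0,"hand":0.38},{"wx":0,"wy":0,"wz":-0.0561,"dx":0.0277,"dy":0.0501,"dz":0,"hand":0.38},{"wx":0,"wy":0,"wz":-0.0561,"dx":0.0277,"dy":0.0501,"dz":0,"hand":0.38},{"wx":0,"wy":0,"wz":0,"dx":0,"dy":0,"dz":0,"hand":0.38}]'
python3 -m jog '[{"wx":0,"wy":0,"wz":0,"dx":0,"dy":0,"dz":-0.1,"hand":0.38},{"wx":0,"wy":0,"wz":0,"dx":0,"dy":0,"dz":-0.1,"hand":0.38},{"wx":0,"wy":0,"wz":0,"dx":0,"dy":0,"dz":0,"hand":0.38},{"wx":0,"wy":0,"wz":0,"dx":0,"dy":0,"dz":0,"hand":0.38}]')|tail -6
python3 binfit.py; python3 - <<'E'
from h import *
W=r.camera_info('wrist'); im=r.snapshot('wrist'); s=r.get_state(); print(s['tool_pos'],np.degrees(Rot.from_quat(s['eef_rot']).as_euler('ZYX'))[0]-90)
cv2.imwrite('pics/w4.png',im[:,:,::-1]); u,v=proj(W,[.6,.0213,.03])[0]; print(u,v)
g=im.max(2)<110
for k in(0,6,12): 
    x=np.nonzero(g[int(v)+k,int(u)-40:int(u)+40])[0]+int(u)-40; print(v+k,x)
u,v=proj(W,[.563,.0186,.085])[0]; y,x=np.nonzero(im[int(v)-8:int(v)+8,int(u)-60:int(u)+60].max(2)<70); print('post pred',u,v,'dark cols',x.min()+int(u)-60,x.max()+int(u)-60)
E
```

```text
clock: 48.98
tool_pos: [0.5626, 0.018, 0.123]
eef_rot: [1.0, 0.031, -0.001, 0.0]
contact_force: [0.6, -0.5, -0.4]
opening: 0.621
finger_force: 0.0
scene bin 0.93 [271. 266. 391. 398.]
scene 0.89 rel pan_mid 0.107 -0.058
scene 0.77 rel pan_mid 0.109 0.049
scene 0.73 rel pan_mid 0.11 -0.018
scene 0.73 rel pan_mid 0.11 0.082
side bin 0.92 [270. 168. 336. 247.]
side 0.52 rel pan_mid 0.106 0.075
wrist 0.64 rel pan_mid 0.113 -0.017
wrist 0.55 rel pan_mid -0.022 0.011
[0.56409896 0.01869322 0.12413285] -86.56097363546677
317.20451096514256 182.06986948660054
182.06986948660054 [316 317 318]
188.06986948660054 [316 317 318 319]
194.06986948660054 [316 317 318 319]
post pred 317.9817456472854 263.194994769451 dark cols 307 329
```

All four remain in the bin, the slide is home, and the fingers straddle the post. Grip and pull again, same distance (76.9 mm of tool travel).

```bash
(python3 -m jog '[{"wx":0,"wy":0,"wz":0,"dx":0,"dy":0,"dz":-0.12,"hand":0.38},{"wx":0,"wy":0,"wz":0,"dx":0,"dy":0,"dz":-0.12,"hand":0.38},{"wx":0,"wy":0,"wz":0,"dx":0,"dy":0,"dz":-0.08,"hand":0.38},{"wx":0,"wy":0,"wz":0,"dx":0,"dy":0,"dz":-0.046,"hand":0.38},{"wx":0,"wy":0,"wz":0,"dx":0,"dy":0,"dz":0,"hand":0.38}]';python3 -m jog '[{"wx":0,"wy":0,"wz":0,"dx":0,"dy":0,"dz":0,"hand":1},{"wx":0,"wy":0,"wz":0,"dx":0,"dy":0,"dz":0,"hand":1},{"wx":0,"wy":0,"wz":0,"dx":0,"dy":0,"dz":0,"hand":1},{"wx":0,"wy":0,"wz":0,"dx":0,"dy":0,"dz":0,"hand":1},{"wx":0,"wy":0,"wz":0,"dx":0,"dy":0,"dz":0,"hand":1}]' 45;python3 -m jog '[{"wx":0,"wy":0,"wz":0,"dx":0,"dy":0,"dz":0,"hand":1},{"wx":0,"wy":0,"wz":0,"dx":0,"dy":0,"dz":0,"hand":1},{"wx":0,"wy":0,"wz":0,"dx":0,"dy":0,"dz":0,"hand":1},{"wx":0,"wy":0,"wz":0,"dx":0,"dy":0,"dz":0,"hand":1}]')|tail -6
(python3 -m jog '[{"wx":0,"wy":0,"wz":0,"dx":-0.0015,"dy":0.01,"dz":0,"hand":1},{"wx":0,"wy":0,"wz":0,"dx":-0.0015,"dy":0.02,"dz":0,"hand":1},{"wx":0,"wy":0,"wz":0,"dx":-0.0015,"dy":0.03,"dz":0,"hand":1},{"wx":0,"wy":0,"wz":0,"dx":-0.0015,"dy":0.03,"dz":0,"hand":1},{"wx":0,"wy":0,"wz":0,"dx":-0.0015,"dy":0.03,"dz":0,"hand":1}]'
python3 -m jog '[{"wx":0,"wy":0,"wz":0,"dx":-0.0015,"dy":0.03,"dz":0,"hand":1},{"wx":0,"wy":0,"wz":0,"dx":-0.0015,"dy":0.03,"dz":0,"hand":1},{"wx":0,"wy":0,"wz":0,"dx":-0.0015,"dy":0.03,"dz":0,"hand":1},{"wx":0,"wy":0,"wz":0,"dx":-0.0015,"dy":0.02,"dz":0,"hand":1},{"wx":0,"wy":0,"wz":0,"dx":-0.0015,"dy":0.02,"dz":0,"hand":1}]'
python3 -m jog '[{"wx":0,"wy":0,"wz":0,"dx":-0.0015,"dy":0.02,"dz":0,"hand":1},{"wx":0,"wy":0,"wz":0,"dx":-0.0015,"dy":0.02,"dz":0,"hand":1},{"wx":0,"wy":0,"wz":0,"dx":0,"dy":0.01,"dz":0,"hand":1},{"wx":0,"wy":0,"wz":0,"dx":0,"dy":0,"dz":0,"hand":1},{"wx":0,"wy":0,"wz":0,"dx":0,"dy":0,"dz":0,"hand":1}]')|grep -E 'clock|pos|open|contact'
cat > gap.py <<'E'
from h import *
im=r.snapshot('wrist'); W=r.camera_info('wrist'); h=cv2.cvtColor(im,cv2.COLOR_RGB2HSV)
u,v=proj(W,[.6085,.0998,.03])[0]; u=int(u)
m=(h[...,1]>110)&(h[...,2]>80)&(h[...,0]<30); y,x=np.nonzero(m[174:185,u-40:u+40]); n=x.mean()+u-40
print('nose',n,len(x)); g=im.max(2)<110
for r0 in(197,206):
    y,x=np.nonzero(g[r0:r0+6,u-40:u+60]); print('ptr',x.mean()+u-40,x.min()+u-40,x.max()+u-40,'mm to go',(x.mean()+u-40-n)*10/21.4)
E
python3 gap.py
```

```text
clock: 50.6
tool_pos: [0.5641, 0.0187, 0.0325]
eef_rot: [1.0, 0.03, 0.0, 0.0]
contact_force: [-0.9, 0.2, 6.1]
opening: 0.154
finger_force: 45.0
clock: 51.02
tool_pos: [0.5621, 0.0461, 0.0325]
contact_force: [-0.4, -5.8, 6.1]
opening: 0.156
clock: 51.43
tool_pos: [0.5599, 0.0781, 0.0325]
contact_force: [-0.6, -7.3, 6.6]
opening: 0.154
clock: 51.85
tool_pos: [0.559, 0.091, 0.0325]
contact_force: [-2.4, -6.8, 7.1]
opening: 0.154
nose 305.2173913043478 46
ptr 316.5 314 319 mm to go 5.272247054043078
ptr 316.5 314 319 mm to go 5.272247054043078
```

```bash
python3 -m jog '[{"wx":0,"wy":0,"wz":0,"dx":-0.001,"dy":0.01,"dz":0,"hand":1},{"wx":0,"wy":0,"wz":0,"dx":0,"dy":0.01,"dz":0,"hand":1},{"wx":0,"wy":0,"wz":0,"dx":0,"dy":0,"dz":0,"hand":1},{"wx":0,"wy":0,"wz":0,"dx":0,"dy":0,"dz":0,"hand":1},{"wx":0,"wy":0,"wz":0,"dx":0,"dy":0,"dz":0,"hand":1}]'|head -2; python3 gap.py
for i in 1 2 3 4 5 6; do python3 -m jog '[{"wx":0,"wy":0,"wz":0,"dx":0,"dy":0,"dz":0,"hand":1},{"wx":0,"wy":0,"wz":0,"dx":0,"dy":0,"dz":0,"hand":1},{"wx":0,"wy":0,"wz":0,"dx":0,"dy":0,"dz":0,"hand":1},{"wx":0,"wy":0,"wz":0,"dx":0,"dy":0,"dz":0,"hand":1},{"wx":0,"wy":0,"wz":0,"dx":0,"dy":0,"dz":0,"hand":1}]'; done | grep -E 'clock|pos|open'; python3 gap.py
```

```text
clock: 52.32
tool_pos: [0.5587, 0.0955, 0.0325]
nose 315.5 44
ptr 316.5 314 319 mm to go 0.4672897196261683
ptr 316.5 314 319 mm to go 0.4672897196261683
clock: 52.78
tool_pos: [0.5587, 0.0956, 0.0325]
opening: 0.157
clock: 53.2
tool_pos: [0.5587, 0.0956, 0.0325]
opening: 0.153
clock: 53.62
tool_pos: [0.5587, 0.0955, 0.0325]
opening: 0.155
clock: 54.03
tool_pos: [0.5587, 0.0956, 0.0325]
opening: 0.154
clock: 54.45
tool_pos: [0.5587, 0.0956, 0.0325]
opening: 0.154
clock: 54.87
tool_pos: [0.5587, 0.0956, 0.0325]
opening: 0.154
nose 315.5 44
ptr 316.5 314 319 mm to go 0.4672897196261683
ptr 316.5 314 319 mm to go 0.4672897196261683
```

Held 2.5 s. Lead it home, let go and rise.

```bash
(python3 -m jog '[{"wx":0,"wy":0,"wz":0,"dx":0.0015,"dy":-0.01,"dz":0,"hand":1},{"wx":0,"wy":0,"wz":0,"dx":0.0015,"dy":-0.02,"dz":0,"hand":1},{"wx":0,"wy":0,"wz":0,"dx":0.0015,"dy":-0.03,"dz":0,"hand":1},{"wx":0,"wy":0,"wz":0,"dx":0.0015,"dy":-0.03,"dz":0,"hand":1},{"wx":0,"wy":0,"wz":0,"dx":0.0015,"dy":-0.03,"dz":0,"hand":1}]'
python3 -m jog '[{"wx":0,"wy":0,"wz":0,"dx":0.0015,"dy":-0.03,"dz":0,"hand":1},{"wx":0,"wy":0,"wz":0,"dx":0.0015,"dy":-0.03,"dz":0,"hand":1},{"wx":0,"wy":0,"wz":0,"dx":0.0015,"dy":-0.03,"dz":0,"hand":1},{"wx":0,"wy":0,"wz":0,"dx":0.0015,"dy":-0.03,"dz":0,"hand":1},{"wx":0,"wy":0,"wz":0,"dx":0.0015,"dy":-0.02,"dz":0,"hand":1}]'
python3 -m jog '[{"wx":0,"wy":0,"wz":0,"dx":0.0015,"dy":-0.02,"dz":0,"hand":1},{"wx":0,"wy":0,"wz":0,"dx":0.0015,"dy":-0.015,"dz":0,"hand":1},{"wx":0,"wy":0,"wz":0,"dx":0,"dy":-0.008,"dz":0,"hand":1},{"wx":0,"wy":0,"wz":0,"dx":0,"dy":0,"dz":0,"hand":1}]'
python3 -m jog '[{"wx":0,"wy":0,"wz":0,"dx":0,"dy":0,"dz":0,"hand":0.38},{"wx":0,"wy":0,"wz":0,"dx":0,"dy":0,"dz":0,"hand":0.38},{"wx":0,"wy":0,"wz":0,"dx":0,"dy":0,"dz":0,"hand":0.38},{"wx":0,"wy":0,"wz":0,"dx":0,"dy":0,"dz":0,"hand":0.38},{"wx":0,"wy":0,"wz":0,"dx":0,"dy":0,"dz":0,"hand":0.38}]'
python3 -m jog '[{"wx":0,"wy":0,"wz":0,"dx":0,"dy":0,"dz":0,"hand":0.38},{"wx":0,"wy":0,"wz":0,"dx":0,"dy":0,"dz":0,"hand":0.38},{"wx":0,"wy":0,"wz":0,"dx":0,"dy":0,"dz":0.1,"hand":0.38},{"wx":0,"wy":0,"wz":0,"dx":0,"dy":0,"dz":0.14,"hand":0.38},{"wx":0,"wy":0,"wz":0,"dx":0,"dy":0,"dz":0.14,"hand":0.38}]'
python3 -m jog '[{"wx":0,"wy":0,"wz":0,"dx":0,"dy":0,"dz":0.1,"hand":0.38},{"wx":0,"wy":0,"wz":0,"dx":0,"dy":0,"dz":0.1,"hand":0.38},{"wx":0,"wy":0,"wz":0,"dx":0,"dy":0,"dz":0,"hand":0.38},{"wx":0,"wy":0,"wz":0,"dx":0,"dy":0,"dz":0,"hand":0.38},{"wx":0,"wy":0,"wz":0,"dx":0,"dy":0,"dz":0,"hand":0.38}]') | grep -E 'clock|pos|open'
python3 binfit.py; python3 - <<'E'
from h import *
W=r.camera_info('wrist'); im=r.snapshot('wrist'); u,v=proj(W,[.6,.0213,.03])[0]; print('ptr pred',u)
print(np.nonzero(im[int(v)+3,int(u)-40:int(u)+40].max(1)<110)[0]+int(u)-40)
E
```

```text
clock: 55.33
tool_pos: [0.5607, 0.0667, 0.0325]
opening: 0.155
clock: 55.75
tool_pos: [0.5632, 0.0318, 0.0325]
opening: 0.156
clock: 56.08
tool_pos: [0.5639, 0.021, 0.0325]
opening: 0.154
clock: 56.5
tool_pos: [0.5632, 0.0237, 0.0318]
opening: 0.506
clock: 56.92
tool_pos: [0.5624, 0.0229, 0.1273]
opening: 0.62
clock: 57.33
tool_pos: [0.5628, 0.0231, 0.1764]
opening: 0.623
scene bin 0.88 [275. 266. 390. 396.]
scene 0.62 rel pan_mid 0.106 0.051
scene 0.53 rel pan_mid 0.107 -0.051
scene 0.51 rel pan_mid 0.112 -0.016
scene 0.49 rel pan_mid 0.11 0.078
scene 0.37 rel pan_mid 0.144 -0.017
side bin 0.51 [282. 186. 410. 321.]
side 0.77 rel pan_mid 0.109 0.07
side 0.57 rel pan_mid 0.096 -0.057
side 0.47 rel pan_mid 0.165 -0.005
wrist 0.77 rel pan_mid 0.112 -0.026
wrist 0.77 rel pan_mid 0.114 0.036
wrist 0.64 rel pan_mid 0.112 0.073
wrist 0.6 rel pan_mid 0.113 -0.061
ptr pred 322.5999212867443
[321 322 323 324]
```

Slide home, four blanks in the bin, gripper clear.

```bash
python3 -c "
from plant import r
print(r.finish_job())"
```

```text
the job is handed in; nothing more can be done
None
```

I finished the job and handed it in, but `finish_job` gave no verdict: I pulled the slide to within about 0.5 mm of the mark and held it for over 2 s both loaded and empty, guiding it most of the way home in the gripper before releasing it each time, and at the last look all four blanks found were in the bin and the slide was home.

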